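# Load test rods in the V-groove carriage and set the marked one under the stylus

### The job

Take hold of the carriage of the stylus stand by its black upright handle and draw it out to the left as far as it goes; there, lay every steel test rod from the bench in a V-groove of its own, square head towards the robot, and push each along its groove until its plain round end touches the end wall. When all are home, slide the loaded carriage back to the right until the dark band of the marked rod sits directly under the stylus needle, and leave everything at rest. Do not bump the delicate stylus or knock over the measuring cylinder.

Things in the scene. Friction and masses are not known exactly. Their poses are not given: they have to be found in the camera images.
- carriage (a joint): slide of the V-groove carriage on the bed of the stylus stand, m: 0 = drawn fully out against its stop at the loading end (left, +y); grows to 0.275 as it moves right towards and under the stylus. Stiff to move (about 4 N), stays where it is left
- handle (a point): upright black handle at the near left corner of the aluminium carriage, to drag it by: 40 mm along the grooves, 16 mm across them, from 34 to 82 mm above the bench; this point is at its middle 60 mm above the bench. It moves with the carriage
- stylus: cream arm reaching from a column at the far side of the stand, with a downward steel needle, fixed and delicate: arm 26 mm square, its underside 137 mm above the bench, its near end just past the needle, held in an 18 mm thick holder under it; origin lies on the bench at the middle of the stand, 30 mm on the robot's side of the needle; x axis along the arm away from the robot
- stylus_tip (a point): point of the needle, 76 mm above the bench (14 mm above the top of a rod lying in a groove)
- measure: glass measuring cylinder standing loose on a wooden block (100 x 100 x 45 mm), 223 mm high in all; origin under the block's centre; must not be knocked over
- seat0 (a point): V-groove 0 (0 the rightmost, 3 the leftmost, 50 mm apart): point on the end wall's face where the centre of a rod's plain end sits when fully home, 51 mm above the bench. x axis along the groove into the wall (away from the robot), y to the left, z up. All four are 90 degree Vs, 105 mm long back from the wall, lips 7 mm below a seated rod's axis and 18 mm apart (22 mm over the outsides).
- seat1 (a point): V-groove 1 (0 the rightmost, 3 the leftmost, 50 mm apart): point on the end wall's face where the centre of a rod's plain end sits when fully home, 51 mm above the bench. x axis along the groove into the wall (away from the robot), y to the left, z up. Between the grooves lies the flat carriage plate, 17 mm below a seated rod's axis, reaching 160 mm back from the wall.
- seat2 (a point): V-groove 2 (0 the rightmost, 3 the leftmost, 50 mm apart): point on the end wall's face where the centre of a rod's plain end sits when fully home, 51 mm above the bench. x axis along the groove into the wall (away from the robot), y to the left, z up. The end wall is 10 mm thick and 6 mm higher than a seated rod's axis.
- seat3 (a point): V-groove 3 (0 the rightmost, 3 the leftmost, 50 mm apart): point on the end wall's face where the centre of a rod's plain end sits when fully home, 51 mm above the bench. x axis along the groove into the wall (away from the robot), y to the left, z up. All seats move with the carriage.
- rodM_center (a point): The marked rod (a 10 mm wide dark band round it near its plain end), always present: steel test rod, 140 mm long, 0.25 kg: round bar 22 mm thick, 115 mm long, then a 22 x 22 x 25 mm square head, so it does not roll. Point: centre, on the axis half-way along (11 mm up when on the bench). x axis along the rod towards the plain round end, 70 mm off; the head's outer face is 70 mm the other way
- rodM_tip (a point): centre of the plain round end face of that rod (rodM), on its axis; x axis points out of the end
- rodA_center (a point): Unmarked rod, may be absent: steel test rod, 140 mm long, 0.25 kg: round bar 22 mm thick, 115 mm long, then a 22 x 22 x 25 mm square head, so it does not roll. Point: centre, on the axis half-way along (11 mm up when on the bench). x axis along the rod towards the plain round end, 70 mm off; the head's outer face is 70 mm the other way
- rodA_tip (a point): centre of the plain round end face of that rod (rodA), on its axis; x axis points out of the end
- rodB_center (a point): Unmarked rod, may be absent: steel test rod, 140 mm long, 0.25 kg: round bar 22 mm thick, 115 mm long, then a 22 x 22 x 25 mm square head, so it does not roll. Point: centre, on the axis half-way along (11 mm up when on the bench). x axis along the rod towards the plain round end, 70 mm off; the head's outer face is 70 mm the other way
- rodB_tip (a point): centre of the plain round end face of that rod (rodB), on its axis; x axis points out of the end
- rodC_center (a point): Unmarked rod, may be absent: steel test rod, 140 mm long, 0.25 kg: round bar 22 mm thick, 115 mm long, then a 22 x 22 x 25 mm square head, so it does not roll. Point: centre, on the axis half-way along (11 mm up when on the bench). x axis along the rod towards the plain round end, 70 mm off; the head's outer face is 70 mm the other way
- rodC_tip (a point): centre of the plain round end face of that rod (rodC), on its axis; x axis points out of the end
- rodM_mark (a point): middle of the dark band on the marked rod, on the rod's axis, 40 mm back from its plain end (30 mm ahead of its centre)
Things that resemble listed ones, but are neither listed nor needed, are in the scene too. Leave any blue look-alike of the part that bears rodB_center alone.

How it is judged:
On the way, in this order (a step that is already met when the one before it is completed fails the run):
1. The carriage has been drawn fully out to the loading end (within 12 mm of its stop) (value of joint carriage below 0.012 m), for 0.2 s.
2. With the carriage still at the loading end (within 25 mm), every rod present lies in a groove with its plain end against the end wall ((distance between rodM_tip and seat0 below 0.004 m or distance between rodM_tip and seat1 below 0.004 m or distance between rodM_tip and seat2 below 0.004 m or distance between rodM_tip and seat3 below 0.004 m) and angle between the x axis of each of rodM_center, rodA_center, rodB_center, rodC_center and the x axis of seat0, either way round below 0.06 rad and (distance between rodA_tip and seat0 below 0.004 m or distance between rodA_tip and seat1 below 0.004 m or distance between rodA_tip and seat2 below 0.004 m or distance between rodA_tip and seat3 below 0.004 m) and (distance between rodB_tip and seat0 below 0.004 m or distance between rodB_tip and seat1 below 0.004 m or distance between rodB_tip and seat2 below 0.004 m or distance between rodB_tip and seat3 below 0.004 m) and (distance between rodC_tip and seat0 below 0.004 m or distance between rodC_tip and seat1 below 0.004 m or distance between rodC_tip and seat2 below 0.004 m or distance between rodC_tip and seat3 below 0.004 m) and value of joint carriage below 0.025 m), for 0.2 s.
At the end, for the whole second after the job is handed in: Every rod present lies in a V-groove, parallel to it within 0.06 rad, its plain end's centre within 4 mm of the seated point at the end wall; the middle of the marked rod's band is within 5 mm (horizontally) of the point under the needle; the carriage is at rest ((distance between rodM_tip and seat0 below 0.004 m or distance between rodM_tip and seat1 below 0.004 m or distance between rodM_tip and seat2 below 0.004 m or distance between rodM_tip and seat3 below 0.004 m) and angle between the x axis of each of rodM_center, rodA_center, rodB_center, rodC_center and the x axis of seat0, either way round below 0.06 rad and (distance between rodA_tip and seat0 below 0.004 m or distance between rodA_tip and seat1 below 0.004 m or distance between rodA_tip and seat2 below 0.004 m or distance between rodA_tip and seat3 below 0.004 m) and (distance between rodB_tip and seat0 below 0.004 m or distance between rodB_tip and seat1 below 0.004 m or distance between rodB_tip and seat2 below 0.004 m or distance between rodB_tip and seat3 below 0.004 m) and (distance between rodC_tip and seat0 below 0.004 m or distance between rodC_tip and seat1 below 0.004 m or distance between rodC_tip and seat2 below 0.004 m or distance between rodC_tip and seat3 below 0.004 m) and horizontal distance between rodM_mark and stylus_tip below 0.005 m and velocity of joint carriage between -0.01 and 0.01 m/s); the robot touches nothing.
It fails at once if The robot bumps the stylus (more than 4 N) (contact force between stylus and the fingers above 4 N or contact force between stylus and the arm above 4 N).
It fails at once if The measuring cylinder is knocked over (tilted more than 0.5 rad) (angle between measure's own z axis and vertical above 0.5 rad).
Of rodA, rodB, rodC only 1 to 3 are there at a start; the rules pass over those that are not, and their reading is None.
At some moment in a run one of rodM, rodA, rodB, rodC may be knocked a few centimetres aside while the robot is not near it.
Once in a run the grip may slacken for a moment while it holds something.
It also fails if it takes over 210 s, if anything falls off the work surface, if the arm or the gripper's body presses on something with over 40 N, if the wrist force passes 120 N, or if a joint passes its speed limit or range.

### The arm

A 6-joint arm with a two-finger parallel gripper is mounted at the origin on the work surface. World frame = base frame: x ahead of the robot, y to its left, z up, the work surface at z = 0. Lengths are in m, angles in rad, forces in N, time in s.
With the tool pointing down it reaches from about 0.25 to 0.775 m from the base axis. Payload 4 kg.
Tool frame: the origin (TCP) lies at the very end of the fingers, on their centre line; the grasp point (between the pads) lies 19 mm behind it; z points along the fingers, y is the line along which they close (so a half turn about z gives the same grasp; the last joint's range is limited). The gripper opens to 94 mm and grips with 3 to 60 N. Pads are 16 mm wide; open, the fingers measure 119 mm over their backs; the gripper's body (75 mm by 177 mm) begins 78 mm behind the grasp point.
Start: joints at [1.117, 0.087, 1.371, -0, 1.684, -0.103], TCP at [0.189, 0.517, 0.206] pointing down, gripper open.
Joint ranges: [-3.1, 3.1], [-0.76, 2.03], [0.27, 2.55], [-1.08, 4.22], [0.17, 2.65], [-2.57, 2.57]. Speed limits (rad/s): [2.79, 2.79, 3.14, 3.14, 3.14, 3.14].

### API

Orientations are given as [roll, pitch, yaw] about the fixed x, y, z axes, in that order (R = Rz(yaw) Ry(pitch) Rx(roll)).
In Python, from cell import * gives the robot as it stands. The module is installed in compiled form; this text tells all that it offers.
- The arm moves only by the tool apply_moves, never from a script. Its argument "moves" is a list that holds one entry, the list of rows, each a list of 4 numbers: the shift along the tool's x, y, z in cm, then the turn about the tool's z in degrees. A call has 1 to 10 rows; each row is the pose to reach, as a shift and turn from the pose commanded when the call began, along the tool's axes at that moment; what a row does not reach only later rows make up. A row lasts 1/8 s, in which the tool goes at most 62.5 mm and 10.7 degrees, less where a joint would pass 70% of its speed; a pose out of reach is approached as far as the arm can. A call with a gripper value outside its range is refused whole. "jaw" is the finger opening in cm, from 0 to 9.4, set as the call begins (left out, the last holds). The fingers move at their own pace and stop on an object; "squeeze" is the grip in N (left out, the last holds). Time passes only in rows, so rows that repeat a pose let the fingers close. It gives the time, the measured TCP pose, the force, the opening and the grip force at its end, in the units of the state.
- read_state(): the state, without advancing time (a new reading comes with each control period).
- grab_frame(name): name is "scene" or "top"; returns a dict with "frame" (400x640x3 uint8, red, green, blue), "mtx" (3x3 intrinsics, pixels), "camera_from_world" (4x4, takes a point from world to camera coordinates). Camera axes: x right, y down, z forward; pixel columns grow to the right and rows downward; lengths in m; the calibration is good to about 2 mm. A picture is of the moment at which its call begins. There is no depth.
- sign_off(): hands the job in; it is judged then, once.
Trained networks look in a picture, given as the dict that the camera call returned (one of the last four; its "shot" number tells which), for a name from the list of things; names that differ only in an ending like _2 or _b are one class to them, and where a whole thing is asked for, a point or a joint stands for the part that bears it (a point fixed in the world has none). Each returns a list of dicts, best first, with "confidence" (0 to 1); they miss things now and then, are a little off and sometimes report something else, mostly with a low value. They report only what shows in the picture. A call takes as long as a camera call. They do not tell look-alikes from the thing itself.
- search_frame(picture, target): "centre" ([x, y, z] in m, in world coordinates, good to about 4 mm: the middle of the surface that is visible of it).
- tip_of(picture, target): "centre" ([x, y, z] in m, in world coordinates, good to about 4 mm: a listed point, or the origin of a listed thing).
The state is a dict: "clock": time; "joint_pos": joint angles; "dq": joint speeds; "tau": joint torques, N m; "ee_pos": TCP position; "ee_rot": TCP orientation; "ft_force": force on the tool from outside, world axes, zero at the start; "wrist_torque": the same for the moment, N m; "width": finger opening in m; "grasp_force": force on a finger pad.
Only numpy, scipy, OpenCV 4.12 (cv2) and the standard library are available. Lean on these libraries where they do the work, as an engineer would, in place of code of your own. Each camera call takes 0.05 s, during which the arm holds its last target. There are 200 camera calls.

## Working session

There is one attempt and no reset: what is moved stays moved. The work goes in short steps, Python scripts to look and compute and a tool call to move; the robot and the scene stay as the last step left them, time stands still between calls to the robot, and variables do not carry over. Pictures are saved under pics/ and viewed, at most 14 in all, crops included, and the job is handed in when it is done.

Besides the shell and the picture viewer there is one more tool, called after ">>>" as name(argument=value, ...) on one line, values as JSON. apply_moves: Moves the arm, as the interface text tells. Its arguments: {"type":"object","properties":{"moves":{"type":"array","items":{"type":"array","items":{"type":"array","items":{"type":"number"}}}},"jaw":{"type":"number"},"squeeze":{"type":"number"}},"required":["moves"]}

```bash
mkdir -p pics; cat > h.py <<'E'
from cell import *
import numpy as np, cv2
def save(p,name): cv2.imwrite('pics/'+name,cv2.cvtColor(p['frame'],cv2.COLOR_RGB2BGR))
def proj(p,w):
    c=p['camera_from_world']@np.append(w,1); u=p['mtx']@c[:3]; return (u[:2]/u[2]).round(0)
def atz(p,uv,z):
    T=p['camera_from_world'];R=T[:3,:3];o=-R.T@T[:3,3];d=R.T@np.linalg.inv(p['mtx'])@[uv[0],uv[1],1.]
    return o+d*(z-o[2])/d[2]
E
python3 - <<'E'
from h import *
s=read_state();print({k:np.round(v,3) for k,v in s.items()})
a=grab_frame("scene");b=grab_frame("top");save(a,'s0.png');save(b,'t0.png')
for p,n in((a,'s'),(b,'t')):
    for t in ["handle","stylus_tip","measure","seat0","seat3","rodM_center","rodM_tip","rodA_center","rodA_tip","rodM_mark"]:
        for r in tip_of(p,t)[:5]: print(n,t,np.round(r['centre'],3),round(r['confidence'],2),proj(p,r['centre']))
E
```

```text
{'clock': np.float64(0.0), 'joint_pos': array([ 1.117,  0.088,  1.372, -0.   ,  1.684, -0.103]), 'dq': array([ 0.001,  0.001, -0.001, -0.002,  0.   ,  0.001]), 'tau': array([ 0.0000e+00, -3.4020e+01, -3.0242e+01,  7.2000e-02,  3.3000e-02,
       -0.0000e+00]), 'ee_pos': array([0.189, 0.516, 0.204]), 'ee_rot': array([-3.139, -0.   ,  2.791]), 'ft_force': array([ 0.445, -0.232, -0.035]), 'wrist_torque': array([ 0.035, -0.074,  0.007]), 'grasp_force': np.float64(0.0), 'width': np.float64(0.094)}
s handle [0.468 0.21  0.06 ] 0.68 [407. 233.]
s handle [ 0.585 -0.232  0.012] 0.26 [288. 183.]
s stylus_tip [0.565 0.03  0.076] 0.63 [347. 215.]
s measure [ 0.778 -0.161 -0.003] 0.8 [262. 230.]
s seat0 [0.602 0.112 0.055] 0.95 [357. 240.]
s seat0 [0.603 0.061 0.052] 0.79 [345. 231.]
s seat0 [0.597 0.164 0.048] 0.7 [370. 250.]
s seat0 [0.607 0.01  0.051] 0.68 [333. 223.]
s seat0 [ 0.424 -0.31   0.01 ] 0.4 [305. 148.]
s seat3 [0.602 0.112 0.055] 0.95 [357. 240.]
s seat3 [0.603 0.061 0.052] 0.79 [345. 231.]
s seat3 [0.597 0.164 0.048] 0.7 [370. 250.]
s seat3 [0.607 0.01  0.051] 0.68 [333. 223.]
s s
[... 780 characters left out ...]
2] 0.88 [249. 200.]
t seat0 [0.602 0.114 0.052] 0.8 [262. 199.]
t seat0 [0.6  0.06 0.05] 0.55 [278. 199.]
t seat3 [0.612 0.015 0.05 ] 0.9 [291. 195.]
t seat3 [0.597 0.158 0.052] 0.88 [249. 200.]
t seat3 [0.602 0.114 0.052] 0.8 [262. 199.]
t seat3 [0.6  0.06 0.05] 0.55 [278. 199.]
t rodM_center [ 0.403 -0.226  0.012] 0.84 [363. 258.]
t rodM_center [ 0.496 -0.316  0.014] 0.2 [389. 230.]
t rodM_tip [ 0.466 -0.256  0.011] 0.64 [371. 240.]
t rodM_tip [ 0.431 -0.24   0.011] 0.36 [367. 250.]
t rodA_center [ 0.587 -0.233  0.01 ] 0.69 [364. 204.]
t rodA_center [ 0.66  -0.213  0.013] 0.68 [358. 183.]
t rodA_tip [ 0.657 -0.213  0.008] 0.67 [358. 185.]
t rodM_mark [ 0.432 -0.241  0.014] 0.77 [367. 250.]
```

View pics/s0.png

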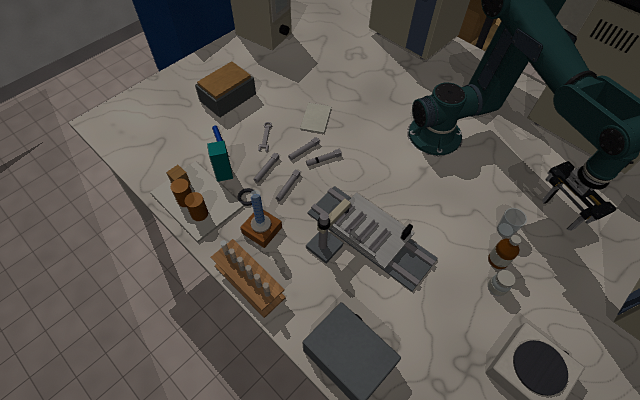

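```bash
python3 - <<'E'
import cv2
a=cv2.imread('pics/t0.png')[120:300,200:440];cv2.imwrite('pics/t0c.png',cv2.resize(a,None,fx=3.3,fy=3.3,interpolation=cv2.INTER_CUBIC))
E
```

```text
(no output)
```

View pics/t0c.png

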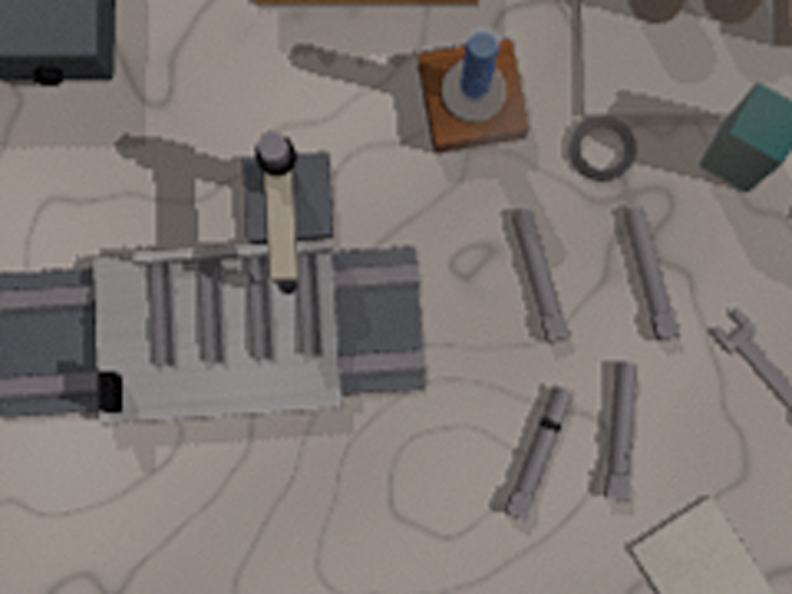

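Picture: the stand is mid-left, with the handle at top px (234,238) and the needle at (288,208). Four rods have their heads towards the robot: M (banded) at (363,256), and three unmarked at (363,203), (396,202) and (388,250). Things that could be mistaken for rods are the spanner at about (430,230), the blue pen at scene (217,133) and the vials at scene (240,265). I'm leaving those alone.

```bash
cat >> h.py <<'E'
from scipy.spatial.transform import Rotation as Ro
def plan(*wps):
    s=read_state();p=np.array(s['ee_pos']);R=Ro.from_euler('xyz',s['ee_rot']).as_matrix();y0=np.degrees(s['ee_rot'][2])
    Rn=Ro.from_euler('xyz',[np.pi,0,s['ee_rot'][2]]).as_matrix();pp=p;yy=y0
    print('now',round(float(s['clock']),1),p.round(4),round(y0,1),'w',round(float(s['width']),4))
    for w in wps:
        w=np.array(w,float);d=Rn.T@(w[:3]-p)*100
        t=-((w[3]-y0+180)%360-180)
        n=max(np.linalg.norm(w[:3]-pp)/.0625,abs((w[3]-yy+180)%360-180)/10.7)
        print(w,'->',d.round(2),round(t,1),'rows',round(n,1));pp=w[:3];yy=w[3]
E
python3 - <<'E'
from h import *
a=grab_frame("scene");b=grab_frame("top")
for uv in [(500,290),(492,262),(510,215),(437,258),(420,287),(308,205)]: print(uv,atz(a,uv,0.0).round(3))
for p in (a,b):
  for n in "MABC":
    for k in ("center","tip"):
      print(n,k,[(np.round(r['centre'],3).tolist(),round(r['confidence'],2)) for r in tip_of(p,f"rod{n}_{k}")])
plan((.26,.26,.2,183.8),(.468,.206,.15,183.8))
save(b,'t1.png')
E
```

```text
(500, 290) [0.39  0.533 0.   ]
(492, 262) [0.324 0.463 0.   ]
(510, 215) [0.121 0.411 0.   ]
(437, 258) [0.44  0.327 0.   ]
(420, 287) [0.561 0.348 0.   ]
(308, 205) [ 0.595 -0.121  0.   ]
M center [([0.402, -0.233, 0.009], 0.62)]
M tip [([0.469, -0.254, 0.009], 0.66)]
A center [([0.588, -0.231, 0.009], 0.66), ([0.467, 0.207, 0.057], 0.15)]
A tip [([0.655, -0.211, 0.012], 0.57), ([0.465, -0.253, 0.006], 0.34)]
B center [([0.59, -0.349, 0.013], 0.67), ([0.63, -0.581, 0.007], 0.67)]
B tip [([0.66, -0.334, 0.012], 0.78), ([0.599, -0.644, 0.012], 0.43)]
C center [([0.427, -0.313, 0.007], 0.78)]
C tip [([0.493, -0.32, 0.015], 0.78), ([0.775, -0.163, -0.002], 0.48)]
M center [([0.403, -0.226, 0.012], 0.84)]
M tip [([0.468, -0.256, 0.01], 0.65)]
A center [([0.589, -0.234, 0.009], 0.79)]
A tip [([0.66, -0.214, 0.006], 0.68), ([0.781, -0.161, -0.0], 0.21)]
B center [([0.588, -0.347, 0.012], 0.78), ([0.624, -0.581, 0.01], 0.6)]
B tip [([0.6, -0.646, 0.012], 0.66), ([0.657, -0.329, 0.008], 0.64), ([0.601, 0.16, 0.052], 0.63), ([0.567, 0.024, 0.073], 0.4)]
C center [([0.425, -0.311, 0.008], 0.49), ([0.61, 0.014, 0.05], 0.35)]
C tip [([0.498, -0.318, 0.013], 0.75), ([0.403, -0.224, 0.013], 0.34)]
now 2.0 [0.189  0.5165 0.2055] 159.9 w 0.0942
[  0.26   0.26   0.2  183.8 ] -> [-15.48 -21.65   0.55] -23.9 rows 4.3
[4.680e-01 2.060e-01 1.500e-01 1.838e+02] -> [-36.87 -19.57   5.55] -23.9 rows 3.5
```

>>> apply_moves(moves=[[[-15.5, -21.6, 0.5, -24], [-15.5, -21.6, 0.5, -24], [-15.5, -21.6, 0.5, -24], [-15.5, -21.6, 0.5, -24], [-15.5, -21.6, 0.5, -24], [-36.9, -19.6, 5.5, -24], [-36.9, -19.6, 5.5, -24], [-36.9, -19.6, 5.5, -24], [-36.9, -19.6, 5.5, -24], [-36.9, -19.6, 5.5, -24]]], jaw=6, squeeze=40)

```text
clock: 3.25
ee_pos: [0.4692, 0.2045, 0.149]
ee_rot: [-3.141, -0.003, -3.076]
ft_force: [-1.1, -0.1, 0.2]
width: 0.0597
grasp_force: 0.0
```

```bash
python3 - <<'E'
from h import *
plan((.468,.206,.045,183.8))
E
```

```text
now 3.2 [0.4692 0.2045 0.149 ] -176.3 w 0.0597
[4.680e-01 2.060e-01 4.500e-02 1.838e+02] -> [ 0.11  0.15 10.4 ] -0.1 rows 1.7
```

Descend, close on the handle.

>>> apply_moves(moves=[[[0.1, 0.1, 5, 0], [0.1, 0.1, 10.4, 0], [0.1, 0.1, 10.4, 0], [0.1, 0.1, 10.4, 0]]])

```text
clock: 3.75
ee_pos: [0.4679, 0.2074, 0.0489]
ee_rot: [3.141, 0.003, -3.073]
ft_force: [0.3, 0.3, 0.9]
width: 0.0602
grasp_force: 0.0
```

>>> apply_moves(moves=[[[0, 0, 0, 0], [0, 0, 0, 0], [0, 0, 0, 0], [0, 0, 0, 0], [0, 0, 0, 0], [0, 0, 0, 0]]], jaw=0)

```text
clock: 4.5
ee_pos: [0.4672, 0.2059, 0.0466]
ee_rot: [-3.141, -0.0, -3.074]
ft_force: [0.6, -2.4, 1.5]
width: 0.0159
grasp_force: 40.0
```

>>> apply_moves(moves=[[[0, 1, 0, 0], [0, 2, 0, 0], [0, 3, 0, 0], [0, 4, 0, 0], [0, 5, 0, 0], [0, 6, 0, 0], [0, 7, 0, 0], [0, 8, 0, 0]]])

```text
clock: 5.5
ee_pos: [0.462, 0.287, 0.0466]
ee_rot: [-3.141, 0.001, -3.073]
ft_force: [1.6, -4.6, 1.0]
width: 0.0155
grasp_force: 40.0
```

>>> apply_moves(moves=[[[0, 0.6, 0, 0], [0, 1.2, 0, 0], [0, 1.8, 0, 0], [0, 2.4, 0, 0], [0, 3, 0, 0], [0, 3.6, 0, 0], [0, 4.2, 0, 0]]])

```text
clock: 6.38
ee_pos: [0.4594, 0.3286, 0.0466]
ee_rot: [-3.142, 0.001, -3.074]
ft_force: [3.5, -5.1, 1.9]
width: 0.0159
grasp_force: 40.0
```

>>> apply_moves(moves=[[[0, 0.5, 0, 0], [0, 1, 0, 0], [0, 1.5, 0, 0], [0, 2, 0, 0], [0, 2.5, 0, 0]]])

```text
clock: 7.0
ee_pos: [0.459, 0.332, 0.0461]
ee_rot: [-3.098, -0.004, -3.078]
ft_force: [3.4, -61.4, 18.1]
width: 0.0164
grasp_force: 40.2
```

>>> apply_moves(moves=[[[0, -1.5, 0, 0], [0, -2.2, 0, 0], [0, -2.2, 0, 0], [0, -2.2, 0, 0]]])

```text
clock: 7.5
ee_pos: [0.4592, 0.3314, 0.0466]
ee_rot: [-3.141, 0.001, -3.073]
ft_force: [5.4, -3.3, 0.5]
width: 0.0156
grasp_force: 40.0
```

>>> apply_moves(moves=[[[0, 0, 0, 0], [0, 0, 0, 0], [0, 0, 0, 0], [0, 0, -6, 0], [0, 0, -10, 0], [0, 0, -14, 0], [0, 0, -14, 0]]], jaw=5)

```text
clock: 8.38
ee_pos: [0.4602, 0.3328, 0.191]
ee_rot: [3.137, 0.007, -3.073]
ft_force: [-0.8, 0.3, -0.5]
width: 0.0501
grasp_force: 0.0
```

```bash
python3 - <<'E'
from h import *
a=grab_frame("scene");b=grab_frame("top");save(b,'t2.png')
for p in (a,b):
  for t in ("seat0","handle","stylus_tip"):
    print(t,[(np.round(r['centre'],3).tolist(),round(r['confidence'],2)) for r in tip_of(p,t)])
  for n in "MABC":
    for k in ("center","tip"):
      print(n,k,[(np.round(r['centre'],3).tolist(),round(r['confidence'],2)) for r in tip_of(p,f"rod{n}_{k}")][:2])
plan((.40,-.229,.15,156))
E
```

```text
seat0 [([0.595, 0.136, 0.049], 0.95), ([0.589, 0.291, 0.053], 0.91), ([0.594, 0.185, 0.05], 0.71), ([0.594, 0.237, 0.052], 0.67)]
handle [([0.457, 0.334, 0.055], 0.68)]
stylus_tip [([0.565, 0.034, 0.079], 0.66), ([0.458, 0.333, 0.059], 0.65)]
M center [([0.406, -0.232, 0.014], 0.71)]
M tip [([0.468, -0.252, 0.009], 0.56)]
A center [([0.588, -0.232, 0.012], 0.68)]
A tip [([0.656, -0.213, 0.01], 0.78), ([0.535, 0.024, 0.001], 0.72)]
B center [([0.628, -0.578, 0.01], 0.49), ([0.59, -0.351, 0.013], 0.45)]
B tip [([0.599, -0.644, 0.013], 0.66), ([0.659, -0.339, 0.014], 0.47)]
C center [([0.424, -0.311, 0.011], 0.56)]
C tip [([0.495, -0.321, 0.015], 0.45)]
seat0 [([0.592, 0.285, 0.051], 0.74), ([0.593, 0.236, 0.052], 0.7), ([0.6, 0.142, 0.049], 0.64), ([0.596, 0.188, 0.052], 0.58), ([0.496, -0.318, 0.013], 0.22)]
handle [([0.461, 0.329, 0.061], 0.86), ([0.568, 0.025, 0.076], 0.72), ([0.466, -0.256, 0.011], 0.58)]
stylus_tip [([0.464, 0.332, 0.06], 0.65), ([0.567, 0.027, 0.075], 0.58), ([0.66, -0.328, 0.008], 0.33)]
M center [([0.406, -0.226, 0.012], 0.83)]
M tip [([0.467, -0.254, 0.01], 0.79), ([0.658, -0.212, 0.011], 0.25)]
A center [([0.589, -0.233, 0.01], 0.81)]
A tip [([0.659, -0.216, 0.01], 0.62)]
B center [([0.659, -0.33, 0.011], 0.72), ([0.629, -0.583, 0.011], 0.57)]
B tip [([0.599, -0.647, 0.013], 0.83), ([0.658, -0.329, 0.004], 0.76)]
C center [([0.425, -0.314, 0.007], 0.52)]
C tip [([0.497, -0.317, 0.013], 0.62), ([0.566, 0.024, 0.073], 0.5)]
now 9.6 [0.4586 0.3313 0.1865] -176.1 w 0.0502
[ 4.00e-01 -2.29e-01  1.50e-01  1.56e+02] -> [  9.66 -55.5    3.65] 27.9 rows 9.0
```

>>> apply_moves(moves=[[[10.4, -55, 2, 26], [10.4, -55, 2, 26], [10.4, -55, 2, 26], [10.4, -55, 2, 26], [10.4, -55, 2, 26], [10.4, -55, 2, 26], [10.4, -55, 2, 26], [10.4, -55, 2, 26], [10.4, -55, 4, 26], [10.4, -55, 6, 26]]], jaw=5)

```text
clock: 10.82
ee_pos: [0.3914, -0.2284, 0.1261]
ee_rot: [-3.141, 0.001, 2.749]
ft_force: [-0.1, 0.2, -0.7]
width: 0.0501
grasp_force: 0.0
```

```bash
python3 - <<'E'
from h import *
b=grab_frame("top");a=grab_frame("scene");save(b,'t3.png')
c=b['frame'][200:300,320:430];cv2.imwrite('pics/t3c.png',cv2.cvtColor(cv2.resize(c,None,fx=6,fy=6,interpolation=cv2.INTER_CUBIC)[:600],cv2.COLOR_RGB2BGR))
for p in (a,b):
    for k in ("center","tip"):
      print(k,[(np.round(r['centre'],3).tolist(),round(r['confidence'],2)) for r in tip_of(p,f"rodM_{k}")][:2])
plan((.392,-.224,.05,157.5),(.392,-.224,.003,157.5))
E
```

```text
center [([0.406, -0.232, 0.007], 0.63)]
tip [([0.469, -0.253, 0.006], 0.53)]
center [([0.406, -0.227, 0.013], 0.64)]
tip [([0.404, -0.225, 0.011], 0.41), ([0.569, 0.026, 0.073], 0.25)]
now 11.1 [ 0.393  -0.2242  0.1277] 158.0 w 0.0501
[ 3.920e-01 -2.240e-01  5.000e-02  1.575e+02] -> [ 0.11 -0.02  7.77] 0.5 rows 1.2
[ 3.920e-01 -2.240e-01  3.000e-03  1.575e+02] -> [ 0.11 -0.02 12.47] 0.5 rows 0.8
```

View pics/t3c.png

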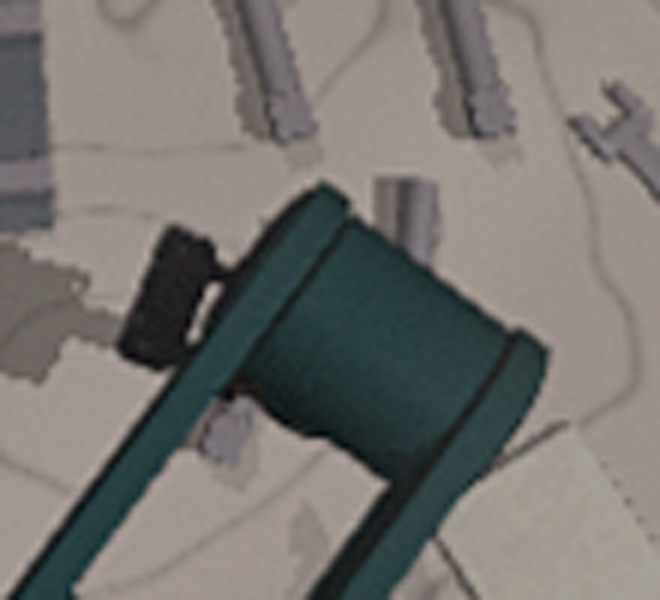

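The view from above is half hidden by the arm. M's head shows at top px (358,272), which agrees with the estimate, so I descend.

>>> apply_moves(moves=[[[0.1, 0, 6, 0.5], [0.1, 0, 12.2, 0.5], [0.1, 0, 12.2, 0.5], [0.1, 0, 12.2, 0.5]]])

```text
clock: 11.62
ee_pos: [0.3922, -0.2238, 0.0054]
ee_rot: [-3.141, 0.001, 2.749]
ft_force: [0.1, 0.2, 0.7]
width: 0.0494
grasp_force: 0.0
```

>>> apply_moves(moves=[[[0, 0, 0, 0], [0, 0, 0, 0], [0, 0, 0, 0], [0, 0, 0, 0], [0, 0, 0, 0]]], jaw=0, squeeze=40)

```text
clock: 12.25
ee_pos: [0.3918, -0.2237, 0.0048]
ee_rot: [3.14, 0.001, 2.747]
ft_force: [0.7, 3.5, 3.5]
width: 0.0209
grasp_force: 40.0
```

>>> apply_moves(moves=[[[0, 0, -4, 0], [0, 0, -8, 0], [0, 0, -12, 0], [0, 0, -14, 0], [0, 0, -14, 0], [0, 0, -14, 0]]])

```text
clock: 13.0
ee_pos: [0.3903, -0.2237, 0.1424]
ee_rot: [3.141, -0.004, 2.747]
ft_force: [0.5, -0.3, -3.2]
width: 0.0209
grasp_force: 40.0
```

```bash
python3 - <<'E'
from h import *
a=grab_frame("scene");b=grab_frame("top")
for p in (a,b):
    for k in ("center","tip","mark"):
      print(k,[(np.round(r['centre'],3).tolist(),round(r['confidence'],2)) for r in tip_of(p,f"rodM_{k}")][:2])
th=np.radians(3.65);ex=np.array([np.cos(th),np.sin(th)]);s0=np.array([.597,.139])
g=s0-ex*(.082+.008);print(g)
plan((.38,.0,.15,183.6),(*g,.15,183.65))
E
```

```text
center [([0.401, -0.233, 0.146], 0.45)]
tip [([0.465, -0.256, 0.144], 0.61)]
mark [([0.428, -0.242, 0.146], 0.53)]
center [([0.599, 0.142, 0.05], 0.54), ([0.594, 0.236, 0.053], 0.35)]
tip []
mark [([0.533, 0.025, 0.001], 0.19)]
[0.50718256 0.13327047]
now 13.4 [ 0.3912 -0.224   0.144 ] 157.4 w 0.0208
[3.800e-01 0.000e+00 1.500e-01 1.836e+02] -> [ 9.64 20.25 -0.6 ] -26.2 rows 3.6
[5.07182560e-01 1.33270471e-01 1.50000000e-01 1.83650000e+02] -> [ 3.02 37.44 -0.6 ] -26.2 rows 2.9
```

>>> apply_moves(moves=[[[9.6, 20, -0.6, -26], [9.6, 20, -0.6, -26], [9.6, 20, -0.6, -26], [9.6, 20, -0.6, -26], [7, 32, -0.6, -26], [3, 37.4, -0.6, -26], [3, 37.4, -0.6, -26], [3, 37.4, -0.6, -26], [3, 37.4, -0.6, -26]]])

```text
clock: 14.52
ee_pos: [0.5069, 0.1325, 0.1498]
ee_rot: [-3.141, -0.002, -3.082]
ft_force: [0.3, -0.1, -3.6]
width: 0.0212
grasp_force: 40.0
```

>>> apply_moves(moves=[[[0, 0, 2, 0], [0, 0, 5, 0], [0, 0, 6, 0], [0, 0, 6, 0], [0, 0, 6, 0]]])

```text
clock: 15.15
ee_pos: [0.5082, 0.1325, 0.0922]
ee_rot: [3.141, 0.003, -3.083]
ft_force: [0.0, -1.0, -2.3]
width: 0.0211
grasp_force: 40.0
```

```bash
python3 - <<'E'
from h import *
a=grab_frame("scene");b=grab_frame("top")
for p in (a,b):
    for t in ("rodM_center","rodM_tip","rodM_mark","seat0"):
      print(t,[(np.round(r['centre'],3).tolist(),round(r['confidence'],2)) for r in tip_of(p,t)][:4])
plan((.50718,.13327,.048,183.65))
c=a['frame'][190:300,310:450];cv2.imwrite('pics/s4c.png',cv2.cvtColor(cv2.resize(c,None,fx=5,fy=5,interpolation=cv2.INTER_CUBIC),cv2.COLOR_RGB2BGR))
E
```

```text
rodM_center [([0.424, -0.309, 0.007], 0.57), ([0.523, 0.13, 0.097], 0.5)]
rodM_tip [([0.59, 0.137, 0.093], 0.5)]
rodM_mark [([0.552, 0.134, 0.098], 0.75), ([0.462, 0.333, 0.056], 0.75)]
seat0 [([0.592, 0.238, 0.054], 0.91), ([0.59, 0.286, 0.05], 0.69), ([0.597, 0.138, 0.048], 0.65), ([0.595, 0.186, 0.049], 0.64)]
rodM_center []
rodM_tip [([0.601, 0.14, 0.05], 0.68), ([0.587, -0.347, 0.01], 0.57), ([0.497, -0.315, 0.015], 0.27)]
rodM_mark [([0.585, -0.231, 0.01], 0.61)]
seat0 [([0.59, 0.285, 0.053], 0.75), ([0.603, 0.14, 0.051], 0.64)]
now 15.7 [0.5074 0.1327 0.0905] -176.6 w 0.0213
[5.0718e-01 1.3327e-01 4.8000e-02 1.8365e+02] -> [0.02 0.05 4.25] -0.2 rows 0.7
```

View pics/s4c.png

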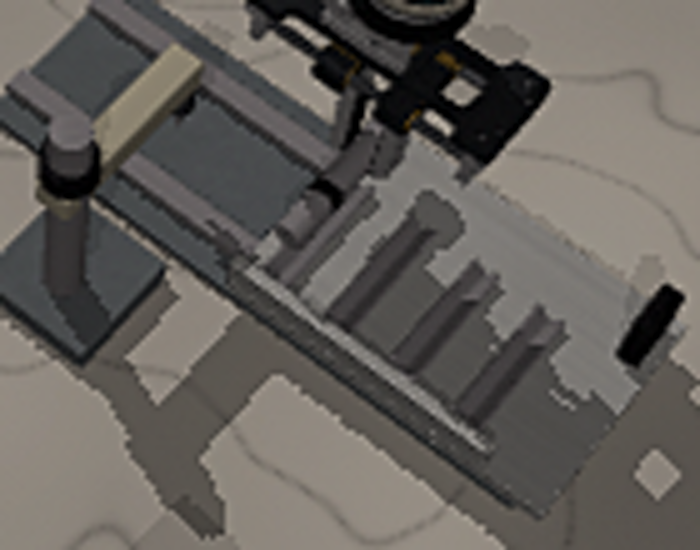

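M hangs over groove 0 (tip at crop (265,245)), aligned with the groove. Lower and release.

>>> apply_moves(moves=[[[0, 0, 2, 0], [0, 0, 3.5, 0], [0, 0, 4.4, 0], [0, 0, 4.4, 0], [0, 0, 4.4, 0]]])

```text
clock: 16.27
ee_pos: [0.5077, 0.1329, 0.0468]
ee_rot: [3.141, 0.001, -3.082]
ft_force: [0.3, 0.6, -2.4]
width: 0.0211
grasp_force: 40.0
```

>>> apply_moves(moves=[[[0, 0, 0, 0], [0, 0, 0, 0], [0, 0, 0, 0], [0, 0, 0, 0]]], jaw=4)

```text
clock: 16.77
ee_pos: [0.5076, 0.1328, 0.0469]
ee_rot: [3.141, 0.001, -3.082]
ft_force: [-0.3, 0.3, -0.2]
width: 0.0397
grasp_force: 0.0
```

>>> apply_moves(moves=[[[0, 0, -5, 0], [3, 0, -6.5, 0], [8.5, 0, -6.5, 0], [8.5, 0, -6.5, 0], [8.5, 0, -2, 0], [8.5, 0, 0.3, 0], [8.5, 0, 0.3, 0], [8.5, 0, 0.3, 0]]], jaw=0)

```text
clock: 17.77
ee_pos: [0.4239, 0.1278, 0.0446]
ee_rot: [3.141, 0.002, -3.082]
ft_force: [0.9, 0.0, 0.1]
width: 0.0008
grasp_force: 0.0
```

>>> apply_moves(moves=[[[-0.5, 0, 0, 0], [-1, 0, 0, 0], [-1.4, 0, 0, 0], [-1.7, 0, 0, 0], [-2, 0, 0, 0], [-2.3, 0, 0, 0], [-2.5, 0, 0, 0], [-2.5, 0, 0, 0]]])

```text
clock: 18.77
ee_pos: [0.4453, 0.1291, 0.043]
ee_rot: [3.141, -0.005, -3.082]
ft_force: [-5.2, -0.4, 3.5]
width: 0.0005
grasp_force: 2.8
```

```bash
python3 - <<'E'
from h import *
print(read_state()['ft_force'],read_state()['ee_pos'])
a=grab_frame("scene")
for t in ("rodM_center","rodM_tip","seat0"):
      print(t,[(np.round(r['centre'],3).tolist(),round(r['confidence'],2)) for r in tip_of(a,t)][:4])
c=a['frame'][190:300,310:450];cv2.imwrite('pics/s5c.png',cv2.cvtColor(cv2.resize(c,None,fx=5,fy=5,interpolation=cv2.INTER_CUBIC),cv2.COLOR_RGB2BGR))
E
```

```text
[-5.24937957 -0.37301736  3.46436721] [0.44531947 0.12912913 0.04298756]
rodM_center [([0.525, 0.128, 0.052], 0.66)]
rodM_tip [([0.59, 0.135, 0.049], 0.54), ([0.595, 0.186, 0.05], 0.37)]
seat0 [([0.594, 0.236, 0.052], 0.82), ([0.597, 0.134, 0.05], 0.8), ([0.592, 0.29, 0.053], 0.8), ([0.428, -0.31, 0.008], 0.52)]
```

View pics/s5c.png

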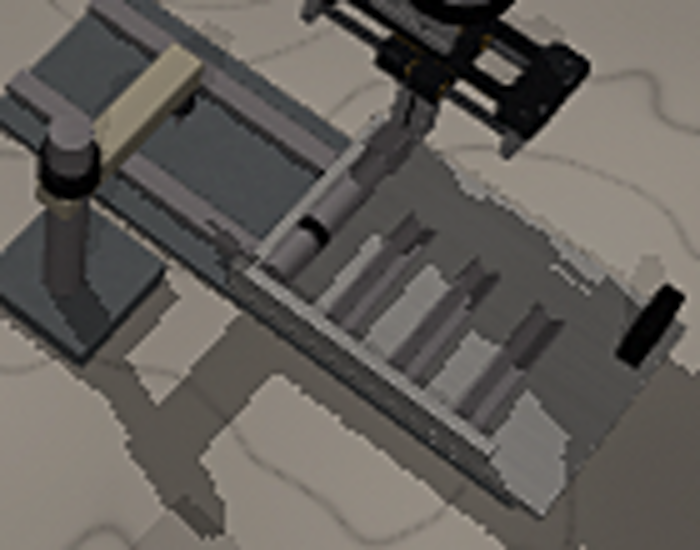

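The rod lies in groove 0 and reads close to the wall. Push a bit more until the force shows the stop.

>>> apply_moves(moves=[[[-0.2, 0, 0, 0], [-0.4, 0, 0, 0], [-0.6, 0, 0, 0], [-0.6, 0, 0, 0]]])

```text
clock: 19.48
ee_pos: [0.4502, 0.1295, 0.043]
ee_rot: [3.142, -0.008, -3.082]
ft_force: [-8.9, -0.9, 5.1]
width: 0.0003
grasp_force: 4.2
```

>>> apply_moves(moves=[[[-0.3, 0, 0, 0], [-0.5, 0, 0, 0], [-0.5, 0, 0, 0]]])

```text
clock: 19.85
ee_pos: [0.4502, 0.1294, 0.0429]
ee_rot: [-3.141, -0.02, -3.082]
ft_force: [-20.7, -1.5, 15.5]
width: 0.0004
grasp_force: 10.7
```

>>> apply_moves(moves=[[[1.5, 0, 0, 0], [2.5, 0, -3, 0], [2.5, 0, -8, 0], [2.5, 0, -12, 0], [2.5, 0, -12, 0]]])

```text
clock: 20.48
ee_pos: [0.4362, 0.1287, 0.1677]
ee_rot: [3.141, 0.01, -3.082]
ft_force: [0.2, 0.4, -0.3]
width: 0.0003
grasp_force: 0.0
```

```bash
python3 - <<'E'
from h import *
a=grab_frame("scene");b=grab_frame("top")
for p in (a,b):
  for t in ("rodM_center","rodM_tip","seat0","rodA_center","rodA_tip","rodB_center","rodB_tip","rodC_center","rodC_tip"):
    print(t,[(np.round(r['centre'],3).tolist(),round(r['confidence'],2)) for r in tip_of(p,t)][:4])
plan((.42,-.12,.17,195.5),(.577,-.2357,.12,195.5))
E
```

```text
rodM_center [([0.497, -0.321, 0.011], 0.67), ([0.53, 0.125, 0.049], 0.54)]
rodM_tip [([0.6, 0.135, 0.044], 0.63)]
seat0 [([0.596, 0.136, 0.05], 0.78), ([0.595, 0.183, 0.044], 0.78), ([0.593, 0.237, 0.05], 0.63), ([0.592, 0.29, 0.051], 0.61)]
rodA_center [([0.589, -0.234, 0.011], 0.78)]
rodA_tip [([0.654, -0.211, 0.008], 0.49)]
rodB_center [([0.588, -0.346, 0.011], 0.66), ([0.627, -0.578, 0.008], 0.64)]
rodB_tip [([0.658, -0.336, 0.015], 0.67), ([0.597, -0.644, 0.011], 0.67)]
rodC_center [([0.425, -0.307, 0.01], 0.53)]
rodC_tip [([0.497, -0.321, 0.015], 0.69)]
rodM_center [([0.529, 0.134, 0.048], 0.79)]
rodM_tip [([0.598, 0.135, 0.049], 0.72)]
seat0 [([0.592, 0.282, 0.05], 0.73), ([0.602, 0.139, 0.048], 0.7), ([0.594, 0.236, 0.052], 0.63), ([0.591, 0.189, 0.048], 0.62)]
rodA_center [([0.59, -0.234, 0.013], 0.51)]
rodA_tip [([0.659, -0.213, 0.007], 0.78)]
rodB_center [([0.593, -0.347, 0.012], 0.7), ([0.626, -0.581, 0.011], 0.61), ([0.566, 0.022, 0.073], 0.55)]
rodB_tip [([0.658, -0.329, 0.006], 0.64), ([0.601, -0.646, 0.014], 0.64)]
rodC_center [([0.422, -0.314, 0.006], 0.65)]
rodC_tip [([0.495, -0.316, 0.013], 0.75)]
now 21.5 [0.4335 0.1283 0.1635] -176.6 w 0.0006
[ 4.200e-01 -1.200e-01  1.700e-01  1.955e+02] -> [  2.82 -24.71  -0.65] -12.1 rows 4.0
[ 5.770e-01 -2.357e-01  1.200e-01  1.955e+02] -> [-12.16 -37.19   4.35] -12.1 rows 3.2
```

M is home. Next is rod A.

>>> apply_moves(moves=[[[2.8, -24.7, -0.7, -12], [2.8, -24.7, -0.7, -12], [2.8, -24.7, -0.7, -12], [2.8, -24.7, -0.7, -12], [-12.2, -37.2, 3, -12], [-12.2, -37.2, 3, -12], [-12.2, -37.2, 4.3, -12], [-12.2, -37.2, 4.3, -12], [-12.2, -37.2, 4.3, -12]]], jaw=5)

```text
clock: 22.6
ee_pos: [0.5773, -0.2363, 0.1184]
ee_rot: [3.139, -0.002, -2.874]
ft_force: [-1.3, 0.1, 0.4]
width: 0.0501
grasp_force: 0.0
```

```bash
python3 - <<'E'
from h import *
a=grab_frame("scene")
for t in ("rodA_center","rodA_tip"):
    print(t,[(np.round(r['centre'],3).tolist(),round(r['confidence'],2)) for r in tip_of(a,t)][:4])
plan((.577,-.2365,.005,195.5))
E
```

```text
rodA_center [([0.586, -0.232, 0.011], 0.6), ([0.558, 0.129, 0.053], 0.45), ([0.778, -0.162, -0.003], 0.18)]
rodA_tip [([0.656, -0.213, 0.01], 0.62), ([0.602, 0.137, 0.045], 0.59), ([0.567, 0.03, 0.08], 0.44)]
now 22.8 [ 0.5771 -0.2353  0.1213] -164.6 w 0.0501
[ 5.770e-01 -2.365e-01  5.000e-03  1.955e+02] -> [ 0.04 -0.12 11.63] -0.1 rows 1.9
```

>>> apply_moves(moves=[[[0, -0.1, 5, 0], [0, -0.1, 11.6, 0], [0, -0.1, 11.6, 0], [0, -0.1, 11.6, 0], [0, -0.1, 11.6, 0]]])

```text
clock: 23.38
ee_pos: [0.5785, -0.237, 0.0068]
ee_rot: [-3.139, 0.002, -2.872]
ft_force: [0.7, -0.7, 0.7]
width: 0.0502
grasp_force: 0.0
```

>>> apply_moves(moves=[[[0, 0, 0, 0], [0, 0, 0, 0], [0, 0, 0, 0], [0, 0, 0, 0], [0, 0, 0, 0]]], jaw=0, squeeze=40)

```text
clock: 24.0
ee_pos: [0.5776, -0.236, 0.0048]
ee_rot: [3.14, 0.0, -2.873]
ft_force: [-0.5, 3.4, 3.2]
width: 0.0212
grasp_force: 40.0
```

>>> apply_moves(moves=[[[0, 0, -4, 0], [0, 0, -8, 0], [0, 0, -12, 0], [0, 0, -14, 0], [0, 0, -14, 0], [0, 0, -14, 0]]])

```text
clock: 24.75
ee_pos: [0.5768, -0.2367, 0.1422]
ee_rot: [3.14, -0.003, -2.873]
ft_force: [0.8, -0.4, -1.2]
width: 0.0211
grasp_force: 40.0
```

```bash
python3 - <<'E'
from h import *
a=grab_frame("scene")
for t in ("rodA_center","rodA_tip"):
    print(t,[(np.round(r['centre'],3).tolist(),round(r['confidence'],2)) for r in tip_of(a,t)][:4])
th=np.radians(3.65);ex=np.array([np.cos(th),np.sin(th)]);ey=np.array([-ex[1],ex[0]]);s0=np.array([.598,.1385])
for k in (1,2,3): print(k,(s0+ey*.05*k-ex*(.082+.008)).round(4))
g=s0+ey*.05-ex*.09
plan((.43,-.14,.16,183.65),(.43,.06,.16,183.65),(*g,.15,183.65))
E
```

```text
rodA_center [([0.588, -0.235, 0.148], 0.5)]
rodA_tip [([0.655, -0.212, 0.145], 0.76), ([0.528, 0.128, 0.048], 0.49)]
1 [0.505  0.1827]
2 [0.5018 0.2326]
3 [0.4986 0.2825]
now 24.9 [ 0.5767 -0.2365  0.1422] -164.6 w 0.0209
[ 4.3000e-01 -1.4000e-01  1.6000e-01  1.8365e+02] -> [11.58 13.19 -1.78] 11.7 rows 2.8
[4.3000e-01 6.0000e-02 1.6000e-01 1.8365e+02] -> [ 6.28 32.48 -1.78] 11.7 rows 3.2
[5.04999488e-01 1.82669048e-01 1.50000000e-01 1.83650000e+02] -> [-4.21 42.31 -0.78] 11.7 rows 2.3
```

>>> apply_moves(moves=[[[11.6, 13.2, -1.8, 11.7], [11.6, 13.2, -1.8, 11.7], [11.6, 13.2, -1.8, 11.7], [6.3, 32.5, -1.8, 11.7], [6.3, 32.5, -1.8, 11.7], [6.3, 32.5, -1.8, 11.7], [-4.2, 42.3, -0.8, 11.7], [-4.2, 42.3, -0.8, 11.7], [-4.2, 42.3, -0.8, 11.7], [-4.2, 42.3, -0.8, 11.7]]])

```text
clock: 26.15
ee_pos: [0.5055, 0.1838, 0.1507]
ee_rot: [-3.141, -0.003, -3.074]
ft_force: [-0.7, -0.4, -2.2]
width: 0.0208
grasp_force: 40.0
```

>>> apply_moves(moves=[[[0, 0, 2, 0], [0, 0, 5, 0], [0, 0, 6, 0], [0, 0, 6, 0], [0, 0, 6, 0]]])

```text
clock: 26.78
ee_pos: [0.5066, 0.182, 0.0939]
ee_rot: [3.141, 0.002, -3.078]
ft_force: [0.3, 1.1, -2.6]
width: 0.0212
grasp_force: 40.0
```

```bash
python3 - <<'E'
from h import *
a=grab_frame("scene")
for t in ("rodA_center","rodA_tip"):
    print(t,[(np.round(r['centre'],3).tolist(),round(r['confidence'],2)) for r in tip_of(a,t)][:4])
plan((.505,.1827,.047,183.65))
E
```

```text
rodA_center [([0.518, 0.184, 0.099], 0.61)]
rodA_tip [([0.59, -0.348, 0.012], 0.52)]
now 26.9 [0.5066 0.1823 0.0938] -176.3 w 0.0211
[5.0500e-01 1.8270e-01 4.7000e-02 1.8365e+02] -> [0.15 0.05 4.68] 0.0 rows 0.7
```

>>> apply_moves(moves=[[[0.1, 0, 2, 0], [0.1, 0, 3.5, 0], [0.1, 0, 4.6, 0], [0.1, 0, 4.6, 0], [0.1, 0, 4.6, 0]]])

```text
clock: 27.55
ee_pos: [0.5051, 0.1823, 0.0469]
ee_rot: [3.141, 0.001, -3.077]
ft_force: [0.5, -0.5, -1.4]
width: 0.0209
grasp_force: 40.0
```

>>> apply_moves(moves=[[[0, 0, 0, 0], [0, 0, 0, 0], [0, 0, 0, 0], [0, 0, 0, 0]]], jaw=4)

```text
clock: 28.05
ee_pos: [0.505, 0.1822, 0.0468]
ee_rot: [3.141, 0.001, -3.077]
ft_force: [-0.2, -1.3, 0.1]
width: 0.04
grasp_force: 0.0
```

>>> apply_moves(moves=[[[0, 0, -5, 0], [3, 0, -6.5, 0], [8.5, 0, -6.5, 0], [8.5, 0, -6.5, 0], [8.5, 0, -2, 0], [8.5, 0, 0.3, 0], [8.5, 0, 0.3, 0], [8.5, 0, 0.3, 0]]], jaw=0)

```text
clock: 29.05
ee_pos: [0.4213, 0.1769, 0.0446]
ee_rot: [3.141, 0.002, -3.077]
ft_force: [-0.6, 0.5, -0.1]
width: -0.0
grasp_force: 0.0
```

>>> apply_moves(moves=[[[-0.5, 0, 0, 0], [-1, 0, 0, 0], [-1.4, 0, 0, 0], [-1.7, 0, 0, 0], [-2, 0, 0, 0], [-2.3, 0, 0, 0], [-2.6, 0, 0, 0], [-2.9, 0, 0, 0], [-2.9, 0, 0, 0]]])

```text
clock: 30.18
ee_pos: [0.4472, 0.1784, 0.0434]
ee_rot: [-3.141, -0.004, -3.077]
ft_force: [-8.7, -1.5, 5.7]
width: 0.0006
grasp_force: 4.3
```

>>> apply_moves(moves=[[[-0.3, 0, 0, 0], [-0.6, 0, 0, 0], [-0.6, 0, 0, 0]]])

```text
clock: 30.55
ee_pos: [0.4472, 0.1784, 0.0433]
ee_rot: [-3.141, -0.018, -3.076]
ft_force: [-23.3, -2.3, 18.0]
width: 0.0008
grasp_force: 11.9
```

>>> apply_moves(moves=[[[1.5, 0, 0, 0], [2.5, 0, -3, 0], [2.5, 0, -8, 0], [2.5, 0, -12, 0], [2.5, 0, -12, 0], [2.5, 0, -12, 0]]])

```text
clock: 31.3
ee_pos: [0.4302, 0.1772, 0.1626]
ee_rot: [-3.141, 0.001, -3.077]
ft_force: [0.7, -0.2, -0.9]
width: 0.0007
grasp_force: 0.0
```

```bash
python3 - <<'E'
from h import *
a=grab_frame("scene");b=grab_frame("top")
save(b,'t6.png')
for p in (a,b):
  for t in ("rodA_center","rodA_tip","rodB_center","rodB_tip","rodC_center","rodC_tip","rodM_tip"):
    print(t,[(np.round(r['centre'],3).tolist(),round(r['confidence'],2)) for r in tip_of(p,t)][:4])
plan((.36,-.12,.16,174.5),(.4135,-.311,.12,174.5))
E
```

```text
rodA_center [([0.526, 0.182, 0.05], 0.8), ([0.594, 0.139, 0.049], 0.37)]
rodA_tip [([0.596, 0.188, 0.053], 0.71)]
rodB_center [([0.589, -0.347, 0.01], 0.6), ([0.626, -0.579, 0.008], 0.41)]
rodB_tip [([0.495, -0.325, 0.014], 0.73), ([0.656, -0.336, 0.011], 0.65), ([0.561, 0.133, 0.05], 0.34)]
rodC_center [([0.425, -0.313, 0.009], 0.46)]
rodC_tip [([0.498, -0.319, 0.016], 0.55), ([0.457, 0.334, 0.058], 0.47), ([0.532, 0.127, 0.05], 0.37), ([0.526, 0.18, 0.049], 0.3)]
rodM_tip [([0.597, 0.135, 0.045], 0.68)]
rodA_center [([0.524, 0.18, 0.047], 0.81)]
rodA_tip []
rodB_center [([0.625, -0.582, 0.01], 0.77), ([0.589, -0.345, 0.013], 0.5)]
rodB_tip [([0.602, -0.645, 0.013], 0.66), ([0.662, -0.328, 0.008], 0.64), ([0.529, 0.133, 0.05], 0.4)]
rodC_center [([0.426, -0.31, 0.01], 0.7)]
rodC_tip [([0.496, -0.315, 0.012], 0.63)]
rodM_tip [([0.6, 0.138, 0.052], 0.53)]
now 32.1 [0.43   0.1773 0.1635] -176.3 w 0.0005
[ 3.600e-01 -1.200e-01  1.600e-01  1.745e+02] -> [  8.9  -29.22   0.35] 9.2 rows 4.9
[ 4.135e-01 -3.110e-01  1.200e-01  1.745e+02] -> [  4.8  -48.62   4.35] 9.2 rows 3.2
```

>>> apply_moves(moves=[[[8.9, -29.2, 0.3, 9.6], [8.9, -29.2, 0.3, 9.6], [8.9, -29.2, 0.3, 9.6], [8.9, -29.2, 0.3, 9.6], [8.9, -29.2, 0.3, 9.6], [4.9, -48.6, 4.3, 9.6], [4.9, -48.6, 4.3, 9.6], [4.9, -48.6, 4.3, 9.6], [4.9, -48.6, 4.3, 9.6], [4.9, -48.6, 4.3, 9.6]]], jaw=5)

```text
clock: 33.35
ee_pos: [0.4122, -0.3108, 0.1199]
ee_rot: [3.14, -0.001, 3.038]
ft_force: [1.2, -0.3, 1.0]
width: 0.05
grasp_force: 0.0
```

```bash
python3 - <<'E'
from h import *
a=grab_frame("scene")
for t in ("rodC_center","rodC_tip"):
    print(t,[(np.round(r['centre'],3).tolist(),round(r['confidence'],2)) for r in tip_of(a,t)][:4])
plan((.413,-.3105,.005,174))
E
```

```text
rodC_center [([0.424, -0.312, 0.01], 0.52)]
rodC_tip [([0.497, -0.321, 0.012], 0.63)]
now 33.5 [ 0.4126 -0.3095  0.1212] 174.2 w 0.05
[ 4.130e-01 -3.105e-01  5.000e-03  1.740e+02] -> [-0.05 -0.1  11.62] 0.2 rows 1.9
```

>>> apply_moves(moves=[[[0, -0.1, 5, 0], [0, -0.1, 11.6, 0], [0, -0.1, 11.6, 0], [0, -0.1, 11.6, 0], [0, -0.1, 11.6, 0]]])

```text
clock: 34.12
ee_pos: [0.4133, -0.3122, 0.0065]
ee_rot: [-3.14, 0.003, 3.039]
ft_force: [0.4, -0.6, 0.2]
width: 0.0499
grasp_force: 0.0
```

>>> apply_moves(moves=[[[0, 0, 0, 0], [0, 0, 0, 0], [0, 0, 0, 0], [0, 0, 0, 0], [0, 0, 0, 0]]], jaw=0, squeeze=40)

```text
clock: 34.75
ee_pos: [0.4124, -0.3117, 0.0046]
ee_rot: [3.141, 0.0, 3.039]
ft_force: [-0.4, 2.0, 2.1]
width: 0.0209
grasp_force: 40.0
```

>>> apply_moves(moves=[[[0, 0, -4, 0], [0, 0, -8, 0], [0, 0, -12, 0], [0, 0, -14, 0], [0, 0, -14, 0], [0, 0, -14, 0]]])

```text
clock: 35.5
ee_pos: [0.4114, -0.3112, 0.1424]
ee_rot: [3.14, -0.003, 3.039]
ft_force: [0.2, -0.2, -3.2]
width: 0.021
grasp_force: 40.0
```

```bash
python3 - <<'E'
from h import *
a=grab_frame("scene")
for t in ("rodC_center","rodC_tip"):
    print(t,[(np.round(r['centre'],3).tolist(),round(r['confidence'],2)) for r in tip_of(a,t)][:4])
plan((.40,.02,.15,183.65),(.5018,.2326,.15,183.65))
E
```

```text
rodC_center [([0.426, -0.312, 0.15], 0.49)]
rodC_tip [([0.565, 0.03, 0.078], 0.53)]
now 35.6 [ 0.4115 -0.3112  0.1424] 174.1 w 0.021
[4.0000e-01 2.0000e-02 1.5000e-01 1.8365e+02] -> [ 4.55 32.83 -0.76] -9.6 rows 5.3
[5.0180e-01 2.3260e-01 1.5000e-01 1.8365e+02] -> [-3.39 55.02 -0.76] -9.6 rows 3.8
```

>>> apply_moves(moves=[[[4.5, 32.8, -0.8, -9.6], [4.5, 32.8, -0.8, -9.6], [4.5, 32.8, -0.8, -9.6], [4.5, 32.8, -0.8, -9.6], [4.5, 32.8, -0.8, -9.6], [4.5, 32.8, -0.8, -9.6], [-3.4, 55, -0.8, -9.6], [-3.4, 55, -0.8, -9.6], [-3.4, 55, -0.8, -9.6], [-3.4, 55, -0.8, -9.6]]])

```text
clock: 36.9
ee_pos: [0.5028, 0.234, 0.1511]
ee_rot: [-3.141, -0.002, -3.076]
ft_force: [1.2, -0.2, -2.4]
width: 0.0212
grasp_force: 40.0
```

>>> apply_moves(moves=[[[0, 0, 2, 0], [0, 0, 5, 0], [0, 0, 6, 0], [0, 0, 6, 0], [0, 0, 6, 0]]])

```text
clock: 37.52
ee_pos: [0.5035, 0.2318, 0.0938]
ee_rot: [3.141, 0.002, -3.077]
ft_force: [0.8, -0.0, -3.0]
width: 0.0213
grasp_force: 40.0
```

```bash
python3 - <<'E'
from h import *
a=grab_frame("scene");save(a,'s7.png')
for t in ("rodC_center","rodC_tip"):
    print(t,[(np.round(r['centre'],3).tolist(),round(r['confidence'],2)) for r in tip_of(a,t)][:4])
plan((.5018,.2326,.047,183.65))
E
```

```text
rodC_center [([0.514, 0.232, 0.097], 0.63)]
rodC_tip [([0.588, 0.235, 0.102], 0.55), ([0.594, 0.186, 0.046], 0.28), ([0.538, 0.02, 0.002], 0.24)]
now 37.7 [0.5035 0.2319 0.0939] -176.3 w 0.0212
[5.0180e-01 2.3260e-01 4.7000e-02 1.8365e+02] -> [0.16 0.08 4.69] 0.0 rows 0.8
```

>>> apply_moves(moves=[[[0.1, 0.1, 2, 0], [0.1, 0.1, 3.5, 0], [0.1, 0.1, 4.6, 0], [0.1, 0.1, 4.6, 0], [0.1, 0.1, 4.6, 0]]])

```text
clock: 38.3
ee_pos: [0.5018, 0.2328, 0.0468]
ee_rot: [3.141, 0.0, -3.077]
ft_force: [-0.0, 0.4, -1.9]
width: 0.021
grasp_force: 40.0
```

>>> apply_moves(moves=[[[0, 0, 0, 0], [0, 0, 0, 0], [0, 0, 0, 0], [0, 0, 0, 0]]], jaw=4)

```text
clock: 38.8
ee_pos: [0.5018, 0.2328, 0.0468]
ee_rot: [3.141, 0.001, -3.077]
ft_force: [0.5, -0.3, -0.2]
width: 0.0401
grasp_force: 0.0
```

>>> apply_moves(moves=[[[0, 0, -5, 0], [3, 0, -6.5, 0], [8.5, 0, -6.5, 0], [8.5, 0, -6.5, 0], [8.5, 0, -2, 0], [8.5, 0, 0.3, 0], [8.5, 0, 0.3, 0], [8.5, 0, 0.3, 0]]], jaw=0)

```text
clock: 39.8
ee_pos: [0.4181, 0.2275, 0.0446]
ee_rot: [3.141, 0.002, -3.077]
ft_force: [0.6, 0.5, 0.5]
width: 0.0005
grasp_force: 0.0
```

>>> apply_moves(moves=[[[-0.5, 0, 0, 0], [-1, 0, 0, 0], [-1.4, 0, 0, 0], [-1.7, 0, 0, 0], [-2, 0, 0, 0], [-2.3, 0, 0, 0], [-2.6, 0, 0, 0], [-2.9, 0, 0, 0], [-3.2, 0, 0, 0], [-3.2, 0, 0, 0]]])

```text
clock: 41.05
ee_pos: [0.4439, 0.229, 0.0432]
ee_rot: [-3.141, -0.011, -3.076]
ft_force: [-13.7, -0.4, 9.4]
width: 0.0005
grasp_force: 6.6
```

>>> apply_moves(moves=[[[1.5, 0, 0, 0], [2.5, 0, -3, 0], [2.5, 0, -8, 0], [2.5, 0, -12, 0], [2.5, 0, -12, 0], [2.5, 0, -12, 0]]])

```text
clock: 41.8
ee_pos: [0.4234, 0.2274, 0.1624]
ee_rot: [-3.141, -0.001, -3.077]
ft_force: [0.4, 0.1, 0.3]
width: 0.0006
grasp_force: 0.0
```

```bash
python3 - <<'E'
from h import *
a=grab_frame("scene");b=grab_frame("top")
for p in (a,b):
  for t in ("rodC_center","rodC_tip","rodB_center","rodB_tip","rodM_tip","rodA_tip"):
    print(t,[(np.round(r['centre'],3).tolist(),round(r['confidence'],2)) for r in tip_of(p,t)][:4])
plan((.39,-.10,.16,191.8),(.5775,-.3495,.12,191.8))
E
```

```text
rodC_center [([0.657, -0.334, 0.011], 0.7), ([0.522, 0.235, 0.049], 0.69)]
rodC_tip [([0.594, 0.234, 0.052], 0.5)]
rodB_center [([0.59, -0.351, 0.012], 0.71), ([0.595, 0.239, 0.051], 0.67), ([0.628, -0.58, 0.012], 0.61), ([0.531, 0.127, 0.048], 0.57)]
rodB_tip [([0.6, -0.643, 0.015], 0.53), ([0.657, -0.336, 0.012], 0.47)]
rodM_tip []
rodA_tip [([0.597, 0.187, 0.052], 0.62), ([0.593, 0.19, 0.05], 0.37), ([0.56, 0.132, 0.052], 0.36)]
rodC_center [([0.52, 0.233, 0.048], 0.55), ([0.599, 0.14, 0.053], 0.29)]
rodC_tip [([0.593, 0.24, 0.052], 0.69)]
rodB_center [([0.625, -0.584, 0.011], 0.59), ([0.59, -0.346, 0.014], 0.49)]
rodB_tip [([0.602, 0.183, 0.048], 0.64), ([0.601, -0.648, 0.013], 0.61), ([0.658, -0.329, 0.007], 0.48), ([0.534, 0.025, -0.001], 0.43)]
rodM_tip [([0.598, 0.135, 0.051], 0.55)]
rodA_tip [([0.6, 0.186, 0.048], 0.65), ([0.532, 0.132, 0.05], 0.21)]
now 42.5 [0.4238 0.2276 0.1635] -176.3 w 0.0001
[ 3.900e-01 -1.000e-01  1.600e-01  1.918e+02] -> [  5.49 -32.48   0.35] -8.1 rows 5.3
[ 5.775e-01 -3.495e-01  1.200e-01  1.918e+02] -> [-11.61 -58.58   4.35] -8.1 rows 5.0
```

>>> apply_moves(moves=[[[5.5, -32.5, 0.3, -8.1], [5.5, -32.5, 0.3, -8.1], [5.5, -32.5, 0.3, -8.1], [5.5, -32.5, 0.3, -8.1], [5.5, -32.5, 0.3, -8.1], [5.5, -32.5, 0.3, -8.1], [-11.6, -58.6, 4.3, -8.1], [-11.6, -58.6, 4.3, -8.1], [-11.6, -58.6, 4.3, -8.1], [-11.6, -58.6, 4.3, -8.1]]], jaw=5)

```text
clock: 43.75
ee_pos: [0.54, -0.3003, 0.1284]
ee_rot: [-3.141, 0.001, -2.936]
ft_force: [0.4, 0.3, 0.6]
width: 0.0503
grasp_force: 0.0
```

>>> apply_moves(moves=[[[0, 0, 0, 0]]])

```text
clock: 43.88
ee_pos: [0.5391, -0.301, 0.1237]
ee_rot: [3.137, -0.005, -2.939]
ft_force: [-0.3, 1.1, -0.8]
width: 0.0496
grasp_force: 0.0
```

```bash
python3 - <<'E'
from h import *
a=grab_frame("scene")
for t in ("rodB_center","rodB_tip"):
    print(t,[(np.round(r['centre'],3).tolist(),round(r['confidence'],2)) for r in tip_of(a,t)][:4])
plan((.5775,-.3495,.005,191.8))
E
```

```text
rodB_center [([0.59, -0.349, 0.01], 0.72), ([0.628, -0.581, 0.008], 0.65)]
rodB_tip [([0.66, -0.335, 0.011], 0.7), ([0.601, -0.646, 0.01], 0.61), ([0.591, 0.237, 0.051], 0.43)]
now 44.0 [ 0.5386 -0.2979  0.1288] -168.2 w 0.0502
[ 5.775e-01 -3.495e-01  5.000e-03  1.918e+02] -> [-2.76 -5.85 12.38] 0.0 rows 2.2
```

>>> apply_moves(moves=[[[-2.8, -5.9, 1, 0], [-2.8, -5.9, 1, 0], [-2.8, -5.9, 6, 0], [-2.8, -5.9, 12, 0], [-2.8, -5.9, 12.3, 0], [-2.8, -5.9, 12.3, 0], [-2.8, -5.9, 12.3, 0]]])

```text
clock: 44.9
ee_pos: [0.5801, -0.3513, 0.01]
ee_rot: [-3.137, 0.004, -2.935]
ft_force: [0.4, -0.2, 0.3]
width: 0.0501
grasp_force: 0.0
```

>>> apply_moves(moves=[[[0, 0, 0, 0], [0, 0, 0, 0], [0, 0, 0, 0], [0, 0, 0, 0], [0, 0, 0, 0]]], jaw=0, squeeze=40)

```text
clock: 45.52
ee_pos: [0.5783, -0.3503, 0.0058]
ee_rot: [3.141, 0.0, -2.935]
ft_force: [-0.8, 1.6, 2.7]
width: 0.0208
grasp_force: 39.9
```

>>> apply_moves(moves=[[[0, 0, -4, 0], [0, 0, -8, 0], [0, 0, -12, 0], [0, 0, -14, 0], [0, 0, -14, 0], [0, 0, -14, 0]]])

```text
clock: 46.28
ee_pos: [0.5774, -0.3499, 0.1428]
ee_rot: [3.138, -0.003, -2.936]
ft_force: [-0.2, 0.3, -2.3]
width: 0.0209
grasp_force: 39.9
```

```bash
python3 - <<'E'
from h import *
a=grab_frame("scene")
for t in ("rodB_center","rodB_tip"):
    print(t,[(np.round(r['centre'],3).tolist(),round(r['confidence'],2)) for r in tip_of(a,t)][:4])
plan((.39,-.10,.16,183.65),(.39,.15,.16,183.65),(.4986,.2825,.15,183.65))
E
```

```text
rodB_center [([0.596, 0.19, 0.051], 0.61), ([0.587, -0.351, 0.147], 0.48), ([0.627, -0.579, 0.008], 0.41), ([0.525, 0.181, 0.05], 0.28)]
rodB_tip [([0.6, -0.645, 0.012], 0.57), ([0.658, -0.34, 0.148], 0.5)]
now 46.4 [ 0.5774 -0.3499  0.1429] -168.2 w 0.0211
[ 3.9000e-01 -1.0000e-01  1.6000e-01  1.8365e+02] -> [13.24 28.29 -1.71] 8.1 rows 5.0
[3.9000e-01 1.5000e-01 1.6000e-01 1.8365e+02] -> [ 8.13 52.76 -1.71] 8.1 rows 4.0
[4.9860e-01 2.8250e-01 1.5000e-01 1.8365e+02] -> [-5.21 63.51 -0.71] 8.1 rows 2.7
```

>>> apply_moves(moves=[[[13.2, 28.3, -1.7, 8.1], [13.2, 28.3, -1.7, 8.1], [13.2, 28.3, -1.7, 8.1], [13.2, 28.3, -1.7, 8.1], [13.2, 28.3, -1.7, 8.1], [8.1, 52.8, -1.7, 8.1], [8.1, 52.8, -1.7, 8.1], [8.1, 52.8, -1.7, 8.1], [8.1, 52.8, -1.7, 8.1], [8.1, 52.8, -1.7, 8.1]]])

```text
clock: 47.68
ee_pos: [0.3896, 0.1537, 0.1618]
ee_rot: [3.141, -0.002, -3.068]
ft_force: [-0.0, -0.6, -2.1]
width: 0.0213
grasp_force: 39.9
```

```bash
python3 - <<'E'
from h import *
plan((.4986,.2825,.15,183.65),(.4986,.2825,.09,183.65))
E
```

```text
now 47.7 [0.3896 0.1537 0.1618] -175.8 w 0.0213
[4.9860e-01 2.8250e-01 1.5000e-01 1.8365e+02] -> [-11.81  12.05   1.18] 0.6 rows 2.7
[4.9860e-01 2.8250e-01 9.0000e-02 1.8365e+02] -> [-11.81  12.05   7.18] 0.6 rows 1.0
```

>>> apply_moves(moves=[[[-11.8, 12.3, 1, 0.3], [-11.8, 12.3, 1, 0.3], [-11.8, 12.3, 1, 0.3], [-11.8, 12.3, 1, 0.3], [-11.8, 12.3, 4, 0.3], [-11.8, 12.3, 7, 0.3], [-11.8, 12.3, 7, 0.3], [-11.8, 12.3, 7, 0.3]]])

```text
clock: 48.68
ee_pos: [0.5014, 0.2792, 0.094]
ee_rot: [3.141, 0.001, -3.083]
ft_force: [-0.1, 0.7, -1.6]
width: 0.0213
grasp_force: 39.9
```

```bash
python3 - <<'E'
from h import *
a=grab_frame("scene")
for t in ("rodB_center","rodB_tip"):
    print(t,[(np.round(r['centre'],3).tolist(),round(r['confidence'],2)) for r in tip_of(a,t)][:4])
plan((.4986,.2825,.047,183.65))
c=a['frame'][190:300,310:450];cv2.imwrite('pics/s8c.png',cv2.cvtColor(cv2.resize(c,None,fx=5,fy=5,interpolation=cv2.INTER_CUBIC),cv2.COLOR_RGB2BGR))
E
```

```text
rodB_center [([0.511, 0.278, 0.099], 0.8), ([0.629, -0.578, 0.008], 0.45)]
rodB_tip [([0.582, 0.28, 0.1], 0.81), ([0.598, -0.646, 0.012], 0.43)]
now 48.8 [0.5019 0.2802 0.0948] -176.6 w 0.0209
[4.9860e-01 2.8250e-01 4.7000e-02 1.8365e+02] -> [0.32 0.25 4.78] -0.3 rows 0.8
```

View pics/s8c.png

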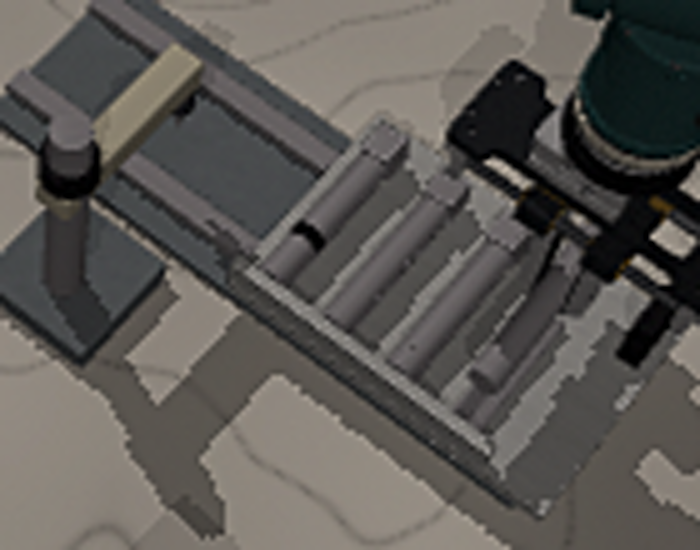

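M, A and C are home in grooves 0–2, with their far ends at the wall (crop ~(265,265) to (395,360)). B hangs over groove 3. Lower it.

>>> apply_moves(moves=[[[0.3, 0.2, 2, -0.3], [0.3, 0.2, 3.5, -0.3], [0.3, 0.2, 4.7, -0.3], [0.3, 0.2, 4.7, -0.3], [0.3, 0.2, 4.7, -0.3]]])

```text
clock: 49.45
ee_pos: [0.498, 0.2821, 0.0458]
ee_rot: [3.141, 0.0, -3.077]
ft_force: [-0.5, 0.2, -1.4]
width: 0.0213
grasp_force: 40.0
```

>>> apply_moves(moves=[[[0, 0, 0, 0], [0, 0, 0, 0], [0, 0, 0, 0], [0, 0, 0, 0]]], jaw=4)

```text
clock: 49.95
ee_pos: [0.4979, 0.2821, 0.0459]
ee_rot: [3.141, 0.0, -3.077]
ft_force: [-0.1, 0.3, -0.4]
width: 0.0399
grasp_force: 0.0
```

>>> apply_moves(moves=[[[0, 0, -5, 0], [3, 0, -6.5, 0], [8.5, 0, -6.5, 0], [8.5, 0, -6.5, 0], [8.5, 0, -2, 0], [8.5, 0, 0.3, 0], [8.5, 0, 0.3, 0], [8.5, 0, 0.3, 0]]], jaw=0)

```text
clock: 50.95
ee_pos: [0.4143, 0.2769, 0.0439]
ee_rot: [3.141, 0.002, -3.077]
ft_force: [-0.3, 0.0, 1.0]
width: 0.0006
grasp_force: 0.0
```

>>> apply_moves(moves=[[[-0.5, 0, 0, 0], [-1, 0, 0, 0], [-1.4, 0, 0, 0], [-1.7, 0, 0, 0], [-2, 0, 0, 0], [-2.3, 0, 0, 0], [-2.6, 0, 0, 0], [-2.9, 0, 0, 0], [-3.2, 0, 0, 0], [-3.2, 0, 0, 0]]])

```text
clock: 52.2
ee_pos: [0.4408, 0.2783, 0.0426]
ee_rot: [-3.141, -0.01, -3.077]
ft_force: [-12.7, -1.9, 9.8]
width: 0.0005
grasp_force: 6.9
```

>>> apply_moves(moves=[[[-0.3, 0, 0, 0], [-0.3, 0, 0, 0], [1.5, 0, 0, 0], [2.5, 0, -3, 0], [2.5, 0, -8, 0], [2.5, 0, -12, 0], [2.5, 0, -12, 0], [2.5, 0, -12, 0]]])

```text
clock: 53.2
ee_pos: [0.4202, 0.2767, 0.1618]
ee_rot: [-3.141, 0.0, -3.077]
ft_force: [-0.5, 1.2, 0.1]
width: 0.0006
grasp_force: 0.0
```

```bash
python3 - <<'E'
from h import *
a=grab_frame("scene");b=grab_frame("top")
for p in (a,b):
  for t in ("handle","stylus_tip","rodM_mark","rodM_tip","rodA_tip","rodB_tip","rodC_tip"):
    print(t,[(np.round(r['centre'],3).tolist(),round(r['confidence'],2)) for r in tip_of(p,t)][:4])
plan((.4592,.3315,.13,183.65),(.4592,.3315,.0455,183.65))
A=cv2.resize(a['frame'][190:300,310:450],(700,550),interpolation=cv2.INTER_CUBIC)
cv2.imwrite('pics/s9.png',cv2.cvtColor(A,cv2.COLOR_RGB2BGR))
E
```

```text
handle [([0.458, 0.332, 0.056], 0.62)]
stylus_tip [([0.567, 0.028, 0.076], 0.74), ([0.561, 0.13, 0.051], 0.44), ([0.602, 0.138, 0.049], 0.16)]
rodM_mark [([0.56, 0.134, 0.052], 0.85)]
rodM_tip [([0.599, 0.137, 0.048], 0.81), ([0.592, 0.187, 0.049], 0.69)]
rodA_tip [([0.596, 0.188, 0.05], 0.67)]
rodB_tip [([0.591, 0.28, 0.052], 0.82), ([0.567, 0.031, 0.077], 0.64), ([0.6, -0.645, 0.01], 0.53)]
rodC_tip [([0.527, 0.181, 0.051], 0.73), ([0.594, 0.238, 0.057], 0.66)]
handle [([0.462, 0.331, 0.061], 0.94)]
stylus_tip [([0.565, 0.023, 0.078], 0.69)]
rodM_mark [([0.56, 0.135, 0.053], 0.67), ([0.59, 0.288, 0.05], 0.27)]
rodM_tip [([0.598, 0.135, 0.052], 0.6)]
rodA_tip [([0.601, 0.188, 0.049], 0.57)]
rodB_tip [([0.602, -0.644, 0.014], 0.59), ([0.591, 0.286, 0.046], 0.53)]
rodC_tip [([0.596, 0.238, 0.052], 0.49)]
now 54.0 [0.42   0.277  0.1628] -176.3 w 0.0006
[4.5920e-01 3.3150e-01 1.3000e-01 1.8365e+02] -> [-4.27  5.19  3.28] 0.0 rows 1.2
[4.5920e-01 3.3150e-01 4.5500e-02 1.8365e+02] -> [-4.27  5.19 11.73] 0.0 rows 1.4
```

View pics/s9.png

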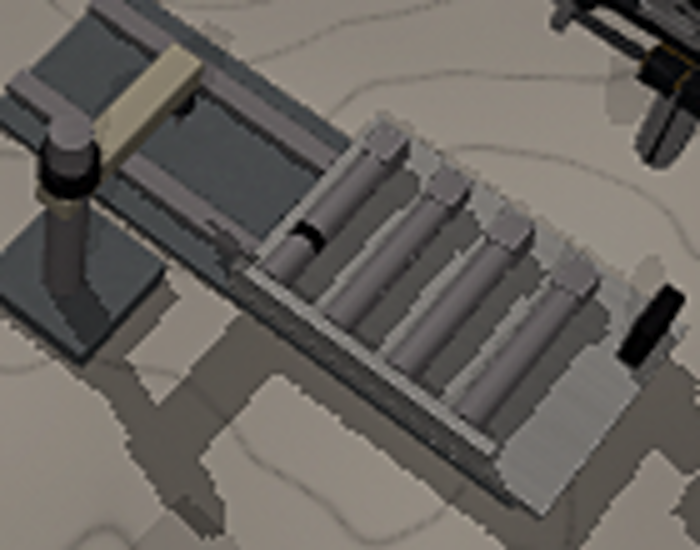

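All four rods show at the wall. Take the handle.

>>> apply_moves(moves=[[[-4.3, 5.2, 3, 0], [-4.3, 5.2, 3, 0], [-4.3, 5.2, 3, 0], [-4.3, 5.2, 7, 0], [-4.3, 5.2, 11.6, 0], [-4.3, 5.2, 11.6, 0], [-4.3, 5.2, 11.6, 0]]], jaw=3.6)

```text
clock: 54.88
ee_pos: [0.4605, 0.3319, 0.0494]
ee_rot: [3.14, 0.003, -3.077]
ft_force: [0.2, 0.1, 1.2]
width: 0.0365
grasp_force: 0.0
```

>>> apply_moves(moves=[[[0, 0, 0, 0], [0, 0, 0, 0], [0, 0, 0, 0], [0, 0, 0, 0], [0, 0, 0, 0]]], jaw=0, squeeze=40)

```text
clock: 55.5
ee_pos: [0.4603, 0.3322, 0.0484]
ee_rot: [3.14, 0.002, -3.077]
ft_force: [-0.5, 0.2, 6.0]
width: 0.0156
grasp_force: 40.0
```

>>> apply_moves(moves=[[[0, -0.5, 0, 0], [0, -1.4, 0, 0], [0, -2.4, 0, 0], [0, -3.4, 0, 0], [0, -4.4, 0, 0], [0, -5.4, 0, 0], [0, -6.4, 0, 0], [0, -7.3, 0, 0], [0, -7.8, 0, 0], [0, -8, 0, 0]]])

```text
clock: 56.75
ee_pos: [0.4654, 0.253, 0.0484]
ee_rot: [3.139, 0.003, -3.077]
ft_force: [-1.3, 4.2, 6.0]
width: 0.0155
grasp_force: 40.0
```

```bash
cat > chk.py <<'E'
from h import *
ey=np.array([-np.sin(np.radians(3.65)),np.cos(np.radians(3.65))])
for cam in ("scene","top","scene","top"):
  p=grab_frame(cam)
  g={t:[(np.round(r['centre'],4).tolist(),round(r['confidence'],2)) for r in tip_of(p,t)][:2] for t in ("rodM_mark","rodM_tip","stylus_tip","handle")}
  print(cam,g)
  try: print('along',round(float((np.array(g['rodM_mark'][0][0])-g['stylus_tip'][0][0])[:2]@ey),4))
  except Exception as e: print(e)
  save(p,'c_%s.png'%cam)
print(read_state()['ee_pos'])
E
python3 chk.py
```

```text
scene {'rodM_mark': [([0.566, 0.053, 0.0506], 0.71)], 'rodM_tip': [([0.6036, 0.0592, 0.0463], 0.65), ([0.5683, 0.054, 0.0484], 0.37)], 'stylus_tip': [([0.5639, 0.0265, 0.0781], 0.82), ([0.5322, 0.1038, 0.048], 0.28)], 'handle': [([0.4648, 0.2554, 0.0556], 0.66)]}
along 0.0263
top {'rodM_mark': [([0.5659, 0.0548, 0.0535], 0.77)], 'rodM_tip': [([0.601, 0.0603, 0.0528], 0.82)], 'stylus_tip': [([0.5665, 0.025, 0.0731], 0.62)], 'handle': [([0.464, 0.2536, 0.0627], 0.94)]}
along 0.0298
scene {'rodM_mark': [([0.5649, 0.0521, 0.0467], 0.74), ([0.539, 0.0465, 0.0487], 0.16)], 'rodM_tip': [([0.6035, 0.0572, 0.045], 0.53)], 'stylus_tip': [([0.5646, 0.0292, 0.0764], 0.64), ([0.5351, 0.0493, 0.0489], 0.18)], 'handle': [([0.4619, 0.2521, 0.058], 0.79)]}
along 0.0228
top {'rodM_mark': [([0.5645, 0.0543, 0.0529], 0.59)], 'rodM_tip': [([0.6036, 0.0585, 0.0494], 0.6)], 'stylus_tip': [([0.5681, 0.0215, 0.0747], 0.68)], 'handle': [([0.4623, 0.2546, 0.0606], 0.61)]}
along 0.033
[0.4654394  0.25271262 0.04839726]
```

>>> apply_moves(moves=[[[0, -0.6, 0, 0], [0, -1.2, 0, 0], [0, -1.8, 0, 0], [0, -2.3, 0, 0], [0, -2.6, 0, 0], [0, -2.6, 0, 0]]])

```text
clock: 58.5
ee_pos: [0.4671, 0.2266, 0.0484]
ee_rot: [3.14, 0.003, -3.077]
ft_force: [-1.4, 2.3, 7.5]
width: 0.0158
grasp_force: 40.0
```

```bash
python3 chk.py; python3 - <<'E'
import cv2,numpy as np
b=cv2.imread('pics/c_top.png')[180:250,255:325];a=cv2.imread('pics/c_scene.png')[185:255,310:380]
z=[cv2.resize(i,(395,395),interpolation=cv2.INTER_CUBIC) for i in (b,a)]
cv2.imwrite('pics/z1.png',np.hstack(z))
E
```

```text
scene {'rodM_mark': [([0.5663, 0.0281, 0.0479], 0.75), ([0.778, -0.1619, -0.0041], 0.25)], 'rodM_tip': [([0.6046, 0.0334, 0.0457], 0.8), ([0.5252, 0.1758, 0.052], 0.28)], 'stylus_tip': [([0.5626, 0.0307, 0.0773], 0.85), ([0.5353, 0.0226, -0.0019], 0.61)], 'handle': [([0.4606, 0.2265, 0.0578], 0.55)]}
along -0.0028
top {'rodM_mark': [([0.5651, 0.0293, 0.0542], 0.65), ([0.5974, 0.1804, 0.0527], 0.35)], 'rodM_tip': [], 'stylus_tip': [([0.569, 0.0241, 0.075], 0.54)], 'handle': [([0.4647, 0.2271, 0.0606], 0.82)]}
along 0.0054
scene {'rodM_mark': [([0.5656, 0.023, 0.0528], 0.76)], 'rodM_tip': [([0.6052, 0.031, 0.0455], 0.59), ([0.5977, 0.133, 0.054], 0.26)], 'stylus_tip': [([0.566, 0.0326, 0.0756], 0.73)], 'handle': [([0.4673, 0.2279, 0.0597], 0.82), ([0.7797, -0.1624, -0.0009], 0.35)]}
along -0.0096
top {'rodM_mark': [([0.5633, 0.0306, 0.0529], 0.44), ([0.6007, 0.1827, 0.0449], 0.44)], 'rodM_tip': [], 'stylus_tip': [([0.5671, 0.0251, 0.074], 0.57)], 'handle': [([0.4665, 0.2255, 0.0619], 0.96), ([0.5677, 0.0221, 0.0737], 0.6)]}
along 0.0057
[0.46711129 0.22661528 0.04838289]
```

View pics/z1.png

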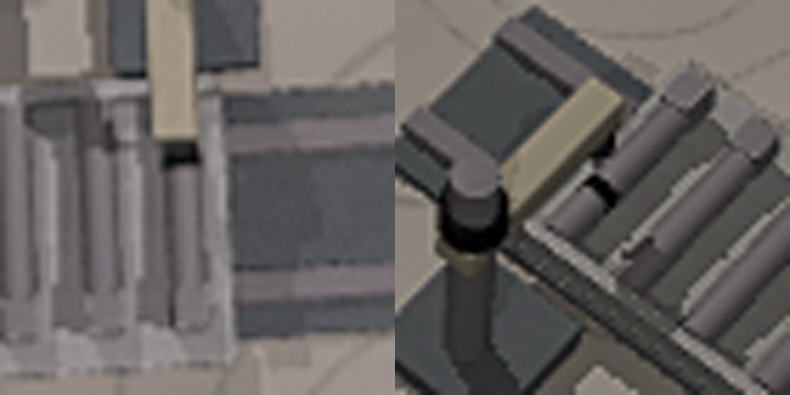

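```bash
python3 - <<'E'
from h import *
k=70/395
b=grab_frame("top");a=grab_frame("scene")
T=lambda u,v,z: atz(b,(255+(u+.5)*k-.5,180+(v+.5)*k-.5),z).round(4)
S=lambda u,v,z: atz(a,(310+(u-395+.5)*k-.5,185+(v+.5)*k-.5),z).round(4)
print('top cam  arm end L/R z.163',T(153,138,.163),T(198,138,.163),' arm mid back',T(148,0,.163),T(191,0,.163))
print('rod axis near band/near head',T(182,160,.051),T(190,312,.051),' rod edges',T(165,220,.051),T(206,220,.051),'band',T(163,155,.058),T(202,155,.058))
print('scene arm end corners z.163',S(596,76,.163),S(626,100,.163))
print('needle/holder blob',S(605,145,.137))
print('rod band mid top surface',S(601,190,.060),'band mid axis',S(600,193,.051))
for n,p in(('top',b),('scene',a)):
    x=proj(p,[.566,.0265,.076]);print(n,x)
np.save('K.npy',1)
E
```

```text
top cam  arm end L/R z.163 [0.5674 0.0375 0.163 ] [0.5673 0.0128 0.163 ]  arm mid back [0.6448 0.041  0.163 ] [0.6447 0.0171 0.163 ]
rod axis near band/near head [0.57   0.0296 0.051 ] [0.4797 0.0243 0.051 ]  rod edges [0.5342 0.0394 0.051 ] [0.5341 0.0152 0.051 ] band [0.5721 0.0404 0.058 ] [0.572  0.0173 0.058 ]
scene arm end corners z.163 [0.5669 0.0167 0.163 ] [0.567  0.0392 0.163 ]
needle/holder blob [0.5836 0.0412 0.137 ]
rod band mid top surface [0.5691 0.0325 0.06  ] band mid axis [0.5666 0.0303 0.051 ]
top [287. 208.]
scene [346. 214.]
```

>>> apply_moves(moves=[[[0, -0.1, 0, 0], [0, -0.2, 0, 0], [0, -0.3, 0, 0], [0, -0.3, 0, 0], [0, -0.3, 0, 0]]])

```text
clock: 60.22
ee_pos: [0.4673, 0.2241, 0.0484]
ee_rot: [3.139, 0.003, -3.077]
ft_force: [-0.7, 2.8, 6.1]
width: 0.0161
grasp_force: 40.0
```

```bash
python3 - <<'E'
from h import *
a=np.mean([grab_frame("scene")['frame'].astype(float) for _ in range(4)],0).astype(np.uint8);b=grab_frame("top")
f=b['frame'].copy()
z=[cv2.resize(i,(395,395),interpolation=cv2.INTER_CUBIC) for i in (f[190:225,270:305],a[200:235,330:365])]
cv2.imwrite('pics/z2.png',cv2.cvtColor(np.hstack(z),cv2.COLOR_RGB2BGR));print(read_state()['ee_pos'])
E
```

```text
[0.46730205 0.224082   0.04839969]
```

View pics/z2.png

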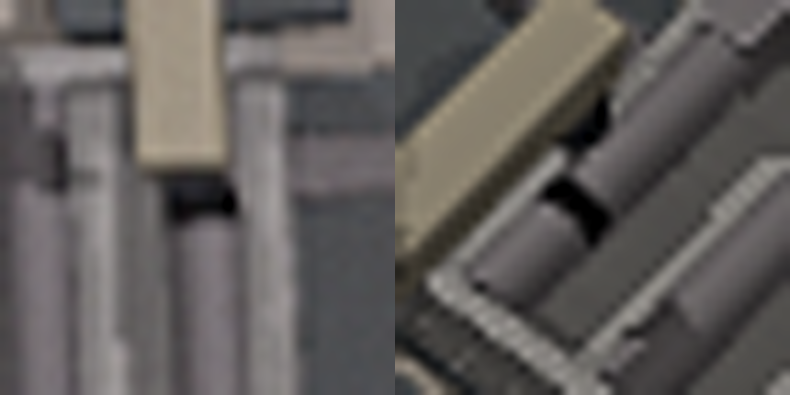

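```bash
python3 - <<'E'
from h import *
k=35/395
b=grab_frame("top");a=grab_frame("scene")
T=lambda u,v,z: atz(b,(270+(u+.5)*k-.5,190+(v+.5)*k-.5),z).round(4)
S=lambda u,v,z: atz(a,(330+(u-395+.5)*k-.5,200+(v+.5)*k-.5),z).round(4)
print('T arm',T(134,165,.163),T(228,165,.163),'band L/R at axis z',T(166,205,.051),T(237,205,.051),'rod',T(173,350,.051),T(240,350,.051))
print('S arm end corners',S(575,-5,.163),S(632,35,.163))
print('S band: centre on upper visible surf',S(578,207,.057), 'top edge',S(556,185,.060),'low edge',S(600,232,.050))
print('rod tip end lower-left',S(497,285,.051))
E
```

```text
T arm [0.567  0.0384 0.163 ] [0.5669 0.0125 0.163 ] band L/R at axis z [0.5708 0.0383 0.051 ] [0.5707 0.0172 0.051 ] rod [0.5275 0.0359 0.051 ] [0.5274 0.0161 0.051 ]
S arm end corners [0.5692 0.02   0.163 ] [0.5678 0.0401 0.163 ]
S band: centre on upper visible surf [0.5673 0.0297 0.057 ] top edge [0.5678 0.021  0.06  ] low edge [0.5657 0.0377 0.05  ]
rod tip end lower-left [0.601  0.0287 0.051 ]
```

About 2 mm remain in both views, so a last small step, then release and withdraw.

>>> apply_moves(moves=[[[0, -0.1, 0, 0], [0, -0.2, 0, 0], [0, -0.2, 0, 0], [0, -0.2, 0, 0]]])

```text
clock: 61.08
ee_pos: [0.4674, 0.2221, 0.0484]
ee_rot: [3.139, 0.003, -3.077]
ft_force: [-1.8, 3.7, 7.5]
width: 0.0157
grasp_force: 40.0
```

>>> apply_moves(moves=[[[0, 0, 0, 0], [0, 0, 0, 0], [0, 0, 0, 0], [0, 0, 0, 0], [0, 0, -2, 0], [0, 0, -5, 0], [3, 0, -9, 0], [6, 0, -12, 0], [10, 3, -12, 0], [10, 3, -12, 0]]], jaw=3.6)

```text
clock: 62.32
ee_pos: [0.3632, 0.2454, 0.1675]
ee_rot: [3.14, 0.001, -3.073]
ft_force: [-0.4, 0.2, -0.4]
width: 0.0362
grasp_force: 0.0
```

```bash
python3 chk.py; python3 - <<'E'
from h import *
a=grab_frame("scene");b=grab_frame("top")
for p in (a,b):
  for t in ("seat0","rodA_tip","rodB_tip","rodC_tip"):
    print(t,[(np.round(r['centre'],3).tolist(),round(r['confidence'],2)) for r in tip_of(p,t)][:4])
z=[cv2.resize(i,(395,395),interpolation=cv2.INTER_CUBIC) for i in (b['frame'][180:250,230:300],a['frame'][185:255,325:395])]
cv2.imwrite('pics/z3.png',cv2.cvtColor(np.hstack(z),cv2.COLOR_RGB2BGR))
E
```

```text
scene {'rodM_mark': [([0.5674, 0.0219, 0.0504], 0.69), ([0.5644, 0.0281, 0.0752], 0.45)], 'rodM_tip': [([0.6064, 0.0268, 0.0455], 0.82), ([0.5288, 0.1236, 0.0474], 0.36)], 'stylus_tip': [([0.5684, 0.032, 0.0769], 0.66)], 'handle': [([0.4629, 0.2251, 0.0574], 0.8), ([0.6029, 0.1259, 0.0539], 0.37)]}
along -0.01
top {'rodM_mark': [([0.5658, 0.0266, 0.0532], 0.46)], 'rodM_tip': [], 'stylus_tip': [([0.5679, 0.0229, 0.0769], 0.9)], 'handle': [([0.4669, 0.2207, 0.059], 0.61), ([0.609, 0.0308, 0.0521], 0.31)]}
along 0.0038
scene {'rodM_mark': [([0.5675, 0.0231, 0.0496], 0.62)], 'rodM_tip': [([0.6104, 0.0279, 0.0457], 0.57)], 'stylus_tip': [], 'handle': [([0.4655, 0.2205, 0.0567], 0.92)]}
list index out of range
top {'rodM_mark': [([0.5678, 0.0227, 0.0525], 0.6)], 'rodM_tip': [([0.6059, 0.0292, 0.0505], 0.57)], 'stylus_tip': [([0.598, 0.1756, 0.0511], 0.66), ([0.5679, 0.0253, 0.0751], 0.63)], 'handle': [([0.4652, 0.221, 0.0605], 0.62)]}
along -0.1507
[0.3649049  0.2443462  0.16675877]
seat0 [([0.6, 0.126, 0.051], 0.93), ([0.6, 0.18, 0.051], 0.93), ([0.599, 0.076, 0.05], 0.76), ([0.604, 0.026, 0.05], 0.66)]
rodA_tip [([0.6, 0.079, 0.047], 0.55), ([0.598, 0.17, 0.054], 0.5), ([0.565, 0.023, 0.05], 0.4)]
rodB_tip [([0.596, 0.172, 0.05], 0.77), ([0.603, -0.646, 0.014], 0.63)]
rodC_tip [([0.602, 0.128, 0.053], 0.65)]
seat0 [([0.596, 0.174, 0.049], 0.93), ([0.607, 0.029, 0.049], 0.83), ([0.603, 0.078, 0.05], 0.73), ([0.601, 0.125, 0.05], 0.66)]
rodA_tip [([0.608, 0.078, 0.049], 0.59)]
rodB_tip [([0.6, -0.642, 0.014], 0.82), ([0.598, 0.18, 0.047], 0.73), ([0.604, 0.129, 0.05], 0.58)]
rodC_tip [([0.598, 0.129, 0.052], 0.71)]
```

View pics/z3.png

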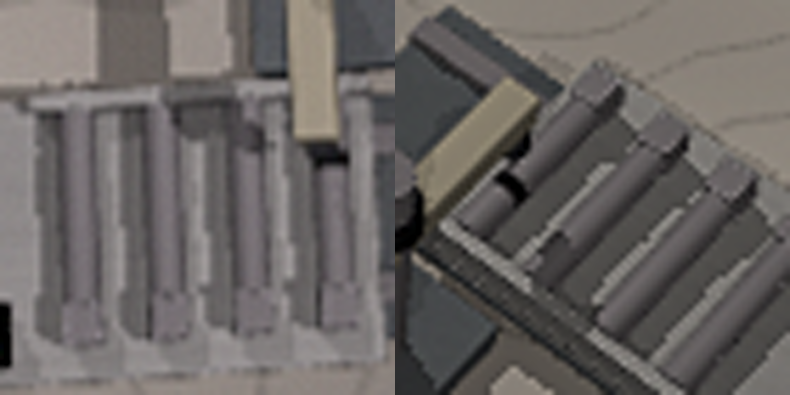

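```bash
python3 - <<'E'
from h import *
A=[grab_frame("scene") for _ in range(4)];a=A[0]
m=np.mean([x['frame'].astype(float) for x in A],0).astype(np.uint8)
def pj(w):
    c=a['camera_from_world']@np.append(w,1);u=a['mtx']@c[:3];return u[:2]/u[2]
k=18.
x0,y0=330,198
z=cv2.resize(m[y0:y0+30,x0:x0+40],None,fx=k,fy=k,interpolation=cv2.INTER_CUBIC).copy()
z=np.clip(z.astype(float)*1.7,0,255).astype(np.uint8)
for y,c in((.0225,(255,0,0)),(.0265,(0,255,0)),(.0305,(80,160,255))):
  for w in([.5675,y,.137],[.5675,y,.106],[.5675,y,.076]):
    u=((pj(w)-[x0,y0]+.5)*k).astype(int);cv2.circle(z,tuple(map(int,u)),4,c,-1)
  print(y,pj([.5675,y,.137]),pj([.5675,y,.076]))
cv2.imwrite('pics/z4.png',cv2.cvtColor(z,cv2.COLOR_RGB2BGR))
E
```

```text
0.0225 [345.85544578 203.71731572] [344.53254818 213.65916689]
0.0265 [346.78447019 204.46571771] [345.42632743 214.39122998]
0.0305 [347.71560848 205.2158226 ] [346.3220663  215.12489813]
```

View pics/z4.png

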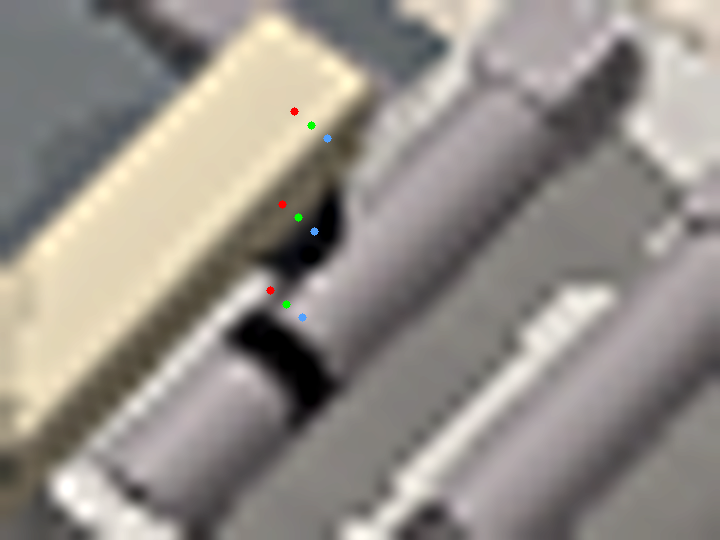

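```bash
python3 - <<'E'
from h import *
a=grab_frame("scene")
f=lambda u,v,z: atz(a,(330+u/18-.5,198+v/18-.5),z).round(4)
print('band axis',f(283,366,.051),'rod edges further',f(303,225,.051),f(430,330,.051))
print('rod perp edges near (u,v)',f(390,165,.051),f(470,230,.051))
print('arm end top corners',f(270,12,.163),f(372,88,.163))
print('holder bottom mid',[f(303,258,z) for z in(.09,.1,.11)], 'needle patch',f(288,290,.08))
E
```

```text
band axis [0.5655 0.0262 0.051 ] rod edges further [0.54  0.008 0.051] [0.5403 0.0403 0.051 ]
rod perp edges near (u,v) [0.5184 0.0106 0.051 ] [0.5185 0.031  0.051 ]
arm end top corners [0.5688 0.0154 0.163 ] [0.568  0.0386 0.163 ]
holder bottom mid [array([0.5651, 0.027 , 0.09  ]), array([0.5702, 0.0306, 0.1   ]), array([0.5752, 0.0342, 0.11  ])] needle patch [0.5671 0.0261 0.08  ]
```

In the scene view, the band (≈0.565, 0.025) sits under the needle (≈0.567, 0.0265) to about 2 mm. The rods are home and the arm is clear, so I hand it in.

```bash
python3 -c "
from cell import *
print(sign_off())"
```

```text
the job is handed in; nothing more can be done
None
```

I handed the job in: all four rods (the marked one and three unmarked) are seated in their own grooves with their plain ends against the wall. The marked band sits about 2 mm from the point under the needle by camera measurement (limit 5 mm), and the arm is clear; the hand-in returned no verdict.

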